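# Consolidate the bracket trays and stack the empty

### The arm

A 6-joint arm with a two-finger parallel gripper is mounted at the origin on the work surface. World frame = base frame: x ahead of the robot, y to its left, z up, the work surface at z = 0. Lengths are in m, angles in rad, forces in N, time in s.
With the tool pointing down it reaches from about 0.35 to 0.975 m from the base axis. Payload 4.9 kg.
Tool frame: the origin (TCP) lies midway between the tips of the shut fingers; the grasp point (between the pads) lies 19 mm behind it; z points along the fingers, x is the direction in which the jaws open and shut, and the axes are right-handed (so a half turn about z gives the same grasp; the last joint's range is limited). The gripper opens to 85 mm and grips with 20 to 120 N. Pads are 22 mm wide; open, the fingers measure 114 mm over their backs; the gripper's body (76 mm by 85 mm) begins 54 mm behind the grasp point. The pads swing forward as they close: fully open they stand 13 mm farther back than shut.
Start: joints at [-1.243, 0.053, 1.613, -0, 1.476, -0.119], TCP at [0.27, -0.564, 0.231] pointing down, gripper open.
Joint ranges: [-3.01, 3.01], [-1.01, 2.22], [0.06, 2.58], [-1.02, 4.17], [0.09, 2.62], [-3.14, 3.14]. Speed limits (rad/s): [2.57, 2.57, 3.14, 3.14, 3.14, 3.14].

### API

Orientations are given as a rotation vector (axis times angle).
In Python, from station import ctrl gives the robot as it stands.
- The arm moves only by the tool step_arm, never from a script. Its argument "increments" is text: rows parted by semicolons, each of 6 numbers parted by spaces: the shift along the tool's x, y, z as a fraction of full scale, then the turn, a rotation vector about the tool's x, y, z as a fraction of full scale. In form: x y z rx ry rz; .... A call has 1 to 12 rows; each row shifts and turns the commanded pose from where the row before left it, along the tool's axes as they then stand; what a row does not reach is not made up. Full scale, the value 1, is 0.025 m for a shift and 0.1 rad for a turn. A row lasts 1/12 s, in which the tool goes at most 41.7 mm and 7.16 degrees, less where a joint would pass 70% of its speed; a pose out of reach is approached as far as the arm can. A call with a number of a shift or a turn outside -1 to 1 is refused whole. A call with a gripper value outside its range is refused whole. "fingers" is the opening, from -1 (shut) to 1 (fully open), so that 0 is half open, set as the call begins (left out, the last holds). The fingers move at their own pace and stop on an object; "newtons" is the grip in N (left out, the last holds). Time passes only in rows, so rows that do not move let the fingers close. It gives the time, the measured TCP pose, the force and the opening at its end, in the units of the state.
- ctrl.get_obs(): the state, without advancing time (a new reading comes with each control period).
- ctrl.get_image(name): name is "side" or "top"; returns a dict with "pixels" (420x560x3 uint8, red, green, blue), "intrinsics" (3x3 intrinsics, pixels), "eye" and "orientation" of the camera in the world. Camera axes: x right, y down, z forward; pixel columns grow to the right and rows downward; lengths in m; the calibration is good to about 2 mm. A picture is of the moment at which its call begins. There is no depth.
- ctrl.finish_job(): hands the job in, once; it reports no verdict.
The state is a dict: "t": time; "q": joint angles; "dq": joint speeds; "effort": joint torques, N m; "tool_pos": TCP position; "tool_rot": TCP orientation; "contact_force": force on the tool from outside, world axes, zero at the start; "wrist_torque": the same for the moment, N m; "opening": finger opening in m.
Only numpy, scipy, OpenCV 4.12 (cv2) and the standard library are available. Lean on these libraries where they do the work, as an engineer would, in place of code of your own. Each camera call takes 0.05 s, during which the arm holds its last target.

### The job

Move the two T-brackets from the tray on the sloping stand into the two empty cells of the level keeper tray, so that it is full and every bracket stands fully home in its own cell. Then lift the emptied tray off the stand and stack it squarely on the pile of empties, seated between the corner guides. Feel for the pile's height and set things down gently, without dropping or jamming them, and leave the tumbler, the housing and the screwdriver alone.

Things in the scene. Friction and masses are not known exactly. Their poses are not given: they have to be found in the camera images.
- bracket_a_mid (a point): T-shaped aluminium bracket, 66 mm high, about 0.16 kg: foot 35 (x) x 100 (y) x 12 mm, with an upright fin 8 (x) x 100 (y) x 54 mm along its middle. Point at its centre, 33 mm above its underside; z up the fin, y along the fin. Either way round will do. Starts in the sloping tray, leaning with it; a cell leaves 2.5 mm on each side.
- bracket_b_mid (a point): T-shaped aluminium bracket, 66 mm high, about 0.16 kg: foot 35 (x) x 100 (y) x 12 mm, with an upright fin 8 (x) x 100 (y) x 54 mm along its middle. Point at its centre, 33 mm above its underside; z up the fin, y along the fin. Either way round will do. Starts in the sloping tray, leaning with it; a cell leaves 2.5 mm on each side.
- bracket_c_mid (a point): T-shaped aluminium bracket, 66 mm high, about 0.16 kg: foot 35 (x) x 100 (y) x 12 mm, with an upright fin 8 (x) x 100 (y) x 54 mm along its middle. Point at its centre, 33 mm above its underside; z up the fin, y along the fin. Either way round will do. Starts in one of the keeper tray's cells (any) and belongs there.
- bracket_d_mid (a point): T-shaped aluminium bracket, 66 mm high, about 0.16 kg: foot 35 (x) x 100 (y) x 12 mm, with an upright fin 8 (x) x 100 (y) x 54 mm along its middle. Point at its centre, 33 mm above its underside; z up the fin, y along the fin. Either way round will do. Starts in one of the keeper tray's cells (any) and belongs there.
- tray_mid (a point): Loose cream tray on the stand, 186 (x) x 113 (y) x 32 mm, about 0.25 kg empty: floor and walls 4 mm, dividers 6 mm thick at x = -46, 0, 46 mm, as high as the rim; four cells 40 (x) x 105 (y) x 28 deep at x = -69, -23, 23, 69. Point at its centre, 16 mm above its underside, in the middle divider, by which it can be lifted when empty. L guides 4 mm thick stand 3 mm outside its corners, 8 mm above the rim.
- stand: Fixed grey stand, slope 30 degrees facing away from the robot (its -x), on which the tray lies with its -x end lowest, against a ledge 11 mm high; 11 mm strips flank its sides, 3.5 mm clear. Brackets and tray come out square to the slope, so the tool must lean 30 degrees. Origin on the bench below the middle of the tray; the tray's underside there is 85 mm up.
- keeper: Keeper tray: same size and axes as the loose tray, level and fixed on the bench. Origin at the centre of its underside, on the bench. Two of its four cells hold brackets, two are empty (tell which from the brackets' positions). A bracket fully home in a cell has its centre 37 mm above the bench and its fin along y.
- pile: Pile of empties: one tray of the same size and axes, level on a pedestal (base 170 x 120 x 12 mm). Origin on the bench below its middle. Its height is set differently each time and not measured: its rim, on which the next tray's underside rests, is 82 to 142 mm above the bench; find it by touch or sight. Pressed, its plate gives 12 mm, 2.5 N/mm. Its corner guides leave the next tray 3 mm each side.
- tumbler: Bystander: glass tumbler, 72 mm across, 100 mm high. Origin at the centre of its underside.
- housing: Bystander: cream printed U-shaped housing, 90 x 130 x 56 mm. Origin at the centre of its underside.
- driver: Bystander: red and black power screwdriver lying down, about 300 mm long (x), 48 mm high. Origin under its middle.
There are look-alikes about, which are no part of the job. Leave any blue or purple look-alike of the part that bears bracket_a_mid alone. Leave any purple look-alike of the part that bears tray_mid alone.

How it is judged:
On the way:
1. all four brackets stand fully home in the keeper tray, the two moved ones released, the emptied tray still on its sloping stand (x of bracket_a_mid in the frame of keeper between -0.085 and 0.085 m and y of bracket_a_mid in the frame of keeper between -0.008 and 0.008 m and z of bracket_a_mid in the frame of keeper between 0.032 and 0.041 m and angle between each of bracket_a_mid, bracket_b_mid, bracket_c_mid, bracket_d_mid's own z axis and vertical below 0.1 rad and linear speed of each of bracket_a, bracket_b, bracket_c, bracket_d below 0.02 m/s and x of bracket_b_mid in the frame of keeper between -0.085 and 0.085 m and y of bracket_b_mid in the frame of keeper between -0.008 and 0.008 m and z of bracket_b_mid in the frame of keeper between 0.032 and 0.041 m and x of bracket_c_mid in the frame of keeper between -0.085 and 0.085 m and y of bracket_c_mid in the frame of keeper between -0.008 and 0.008 m and z of bracket_c_mid in the frame of keeper between 0.032 and 0.041 m and x of bracket_d_mid in the frame of keeper between -0.085 and 0.085 m and y of bracket_d_mid in the frame of keeper between -0.008 and 0.008 m and z of bracket_d_mid in the frame of keeper between 0.032 and 0.041 m and contact force between the fingers and bracket_a below 0.1 N and contact force between the fingers and bracket_b below 0.1 N and distance of tray_mid from where it was at the start of the episode below 0.04 m), for 0.2 s.
At the end, for the whole second after the job is handed in: All four brackets stand upright (6 deg) in the keeper's cells, within 4 mm of fully home and 8 mm of its midline; the empty tray rests on the pile, within 6 mm of its centre in x and y, 4.5 deg of its direction (either way round) and 2 deg of level; all released and at rest (x of bracket_a_mid in the frame of keeper between -0.085 and 0.085 m and y of bracket_a_mid in the frame of keeper between -0.008 and 0.008 m and z of bracket_a_mid in the frame of keeper between 0.032 and 0.041 m and angle between each of bracket_a_mid, bracket_b_mid, bracket_c_mid, bracket_d_mid's own z axis and vertical below 0.1 rad and linear speed of each of bracket_a, bracket_b, bracket_c, bracket_d, tray below 0.02 m/s and x of bracket_b_mid in the frame of keeper between -0.085 and 0.085 m and y of bracket_b_mid in the frame of keeper between -0.008 and 0.008 m and z of bracket_b_mid in the frame of keeper between 0.032 and 0.041 m and x of bracket_c_mid in the frame of keeper between -0.085 and 0.085 m and y of bracket_c_mid in the frame of keeper between -0.008 and 0.008 m and z of bracket_c_mid in the frame of keeper between 0.032 and 0.041 m and x of bracket_d_mid in the frame of keeper between -0.085 and 0.085 m and y of bracket_d_mid in the frame of keeper between -0.008 and 0.008 m and z of bracket_d_mid in the frame of keeper between 0.032 and 0.041 m and x of tray_mid in the frame of pile between -0.006 and 0.006 m and y of tray_mid in the frame of pile between -0.006 and 0.006 m and angle between the x axis of tray_mid and the x axis of pile, either way round below 0.08 rad and angle between tray_mid's own z axis and vertical below 0.035 rad and contact force between tray and pile above 1 N and contact force between the fingers and bracket_a below 0.1 N and contact force between the fingers and bracket_b below 0.1 N and contact force between the fingers and bracket_c below 0.1 N and contact force between the fingers and bracket_d below 0.1 N and contact force between the fingers and tray below 0.1 N); the robot touches nothing.
It fails at once if a bystander (tumbler, housing or screwdriver) is moved by more than 30 mm (distance of any of tumbler, housing, driver from where it was at the start of the episode above 0.03 m).
It fails at once if a bracket is let fall: faster than 0.5 m/s with no finger on it ((contact force between the fingers and bracket_a below 0.02 N and linear speed of bracket_a above 0.5 m/s) or (contact force between the fingers and bracket_b below 0.02 N and linear speed of bracket_b above 0.5 m/s) or (contact force between the fingers and bracket_c below 0.02 N and linear speed of bracket_c above 0.5 m/s) or (contact force between the fingers and bracket_d below 0.02 N and linear speed of bracket_d above 0.5 m/s)).
It fails at once if the tray is let fall: faster than 0.3 m/s with no finger on it (a drop of 5 mm) (contact force between the fingers and tray below 0.02 N and linear speed of tray above 0.3 m/s).
It fails at once if the tray is pressed onto the pile or its pedestal with more than 45 N (contact force between tray and pile above 45 N).
It also fails if it takes over 72 s, if anything falls off the work surface, if the arm or the gripper's body presses on something with over 40 N, if the wrist force passes 120 N, or if a joint passes its speed limit or range.

## Working session

There is one attempt and no reset: what is moved stays moved. The work goes in short steps, Python scripts to look and compute and a tool call to move; the robot and the scene stay as the last step left them, time stands still between calls to the robot, and variables do not carry over. Pictures are saved under pics/ and viewed, and the job is handed in when it is done.

Besides the shell and the picture viewer there is one more tool, called after "Call:" in YAML: its name, and indented under it one key for each argument. step_arm: Moves the arm, as the interface text tells. Shift numbers are shares of 0.025 m and turn numbers shares of 0.1 rad, none past 1 either way. Its arguments: {"type":"object","properties":{"increments":{"type":"string"},"fingers":{"type":"number"},"newtons":{"type":"number"}},"required":["increments"]}

```bash
mkdir -p pics; cat > h.py <<'E'
import numpy as np, cv2
from station import ctrl
E
python3 - <<'E'
from h import *
print(ctrl.get_obs())
for n in ['side','top']:
    i=ctrl.get_image(n); p=i['pixels']; cv2.imwrite(f'pics/{n}0.png',cv2.cvtColor(p,cv2.COLOR_RGB2BGR))
    print(n,i['intrinsics'],i['eye'],i['orientation'])
    np.savez(f'{n}.npz',K=i['intrinsics'],e=i['eye'],R=np.array(i['orientation']))
E
```

```text
{'t': 0.0, 'q': array([-1.24297421e+00,  5.33266942e-02,  1.61429154e+00, -2.95108984e-06,
        1.47599567e+00, -1.19014051e-01]), 'dq': array([ 0.00039103,  0.00015517, -0.00071509,  0.00094461,  0.00129821,
        0.00123147]), 'effort': array([-7.57034340e-04, -3.93681800e+01, -3.70180464e+01, -1.99612364e-04,
        6.94152943e-03,  9.63327125e-06]), 'tool_pos': array([ 0.26986201, -0.56304891,  0.23008318]), 'tool_rot': array([-2.65734546e+00,  1.67336006e+00,  2.46870178e-03]), 'contact_force': array([ 0.7166428 , -0.36656077, -0.20571264]), 'wrist_torque': array([-0.03699062, -0.01161348, -0.01502279]), 'opening': 0.0849876254996896}
side [[489.20272672   0.         284.18397241]
 [  0.         489.20272672 203.75625725]
 [  0.           0.           1.        ]] [ 0.3267905  -1.16593083  0.77217978] [-2.0940052   0.16423852 -0.09436627]
top [[440.52564451   0.         285.95930238]
 [  0.         440.52564451 206.9730772 ]
 [  0.           0.           1.        ]] [ 0.25040739 -0.04710585  1.43471495] [-2.09281462  2.13560154 -0.19370546]
```

View pics/side0.png

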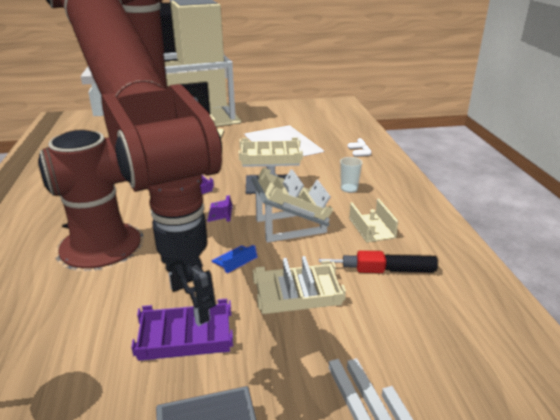

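View pics/top0.png

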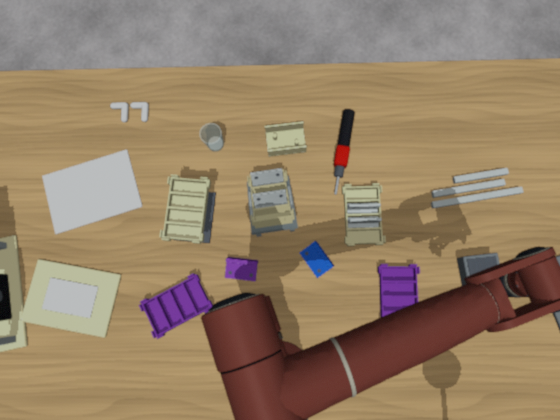

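Candidates. Cream trays: top (186,209) is the pile, (271,200) the stand tray and (363,214) the keeper. Purple trays at (176,305) and (398,290) are look-alikes. Brackets: grey at about (270,178) and (270,200) in the sloping tray; the blue (317,259) and purple (241,268) ones are look-alikes. I'll check in close crops.

```bash
python3 - <<'E'
import cv2,numpy as np
t=cv2.imread('pics/top0.png');s=cv2.imread('pics/side0.png')
def crop(im,x,y,w,h,k,n):
    c=cv2.resize(im[y:y+h,x:x+w],None,fx=k,fy=k,interpolation=cv2.INTER_CUBIC)
    for u in range(x-x%10+10,x+w,10):
        cv2.line(c,(int((u+.5-x)*k),0),(int((u+.5-x)*k),6),(0,0,255),1); cv2.putText(c,str(u),(int((u-x)*k)-8,16),0,.35,(0,0,255))
    for v in range(y-y%10+10,y+h,10):
        cv2.line(c,(0,int((v+.5-y)*k)),(6,int((v+.5-y)*k)),(0,0,255),1); cv2.putText(c,str(v),(8,int((v-y)*k)+4),0,.35,(0,0,255))
    cv2.imwrite(n,c)
crop(t,235,160,75,78,7,'pics/c_stand.png')
crop(t,335,175,60,75,7,'pics/c_keep.png')
crop(t,150,165,70,85,7,'pics/c_pile.png')
crop(s,230,130,120,190,3,'pics/c_side.png')
E
```

```text
(no output)
```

View pics/c_stand.png

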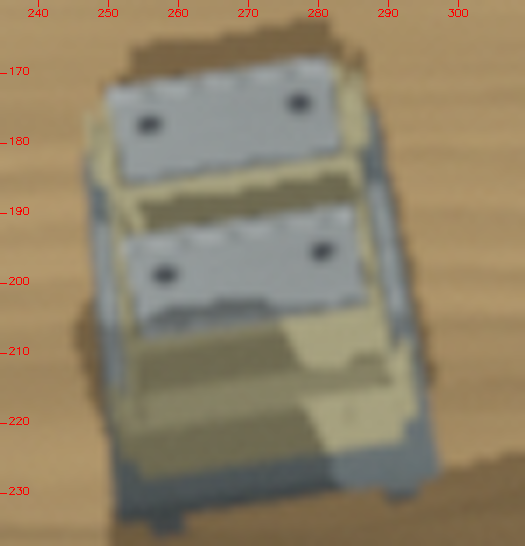

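View pics/c_keep.png

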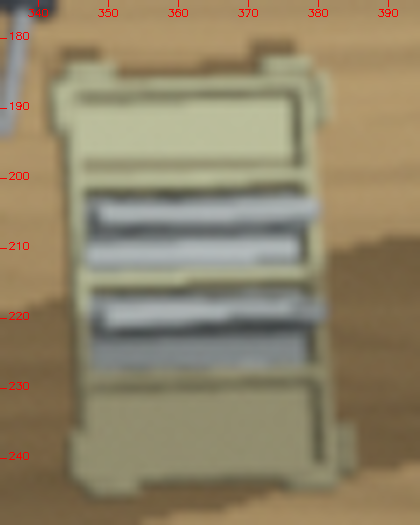

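View pics/c_pile.png

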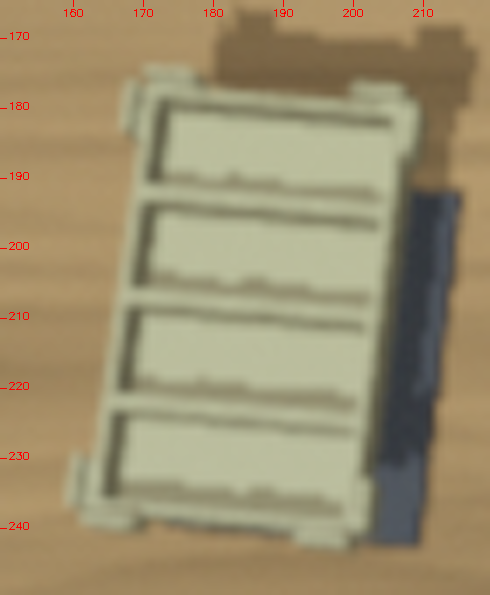

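View pics/c_side.png

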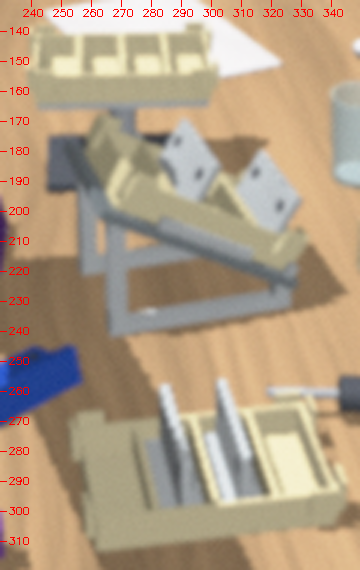

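```bash
cat > h.py <<'E'
import numpy as np, cv2
from scipy.optimize import least_squares
from scipy.spatial.transform import Rotation as Ro
C={}
for n in ['side','top']:
    z=np.load(f'{n}.npz'); C[n]=(z['K'],z['e'],Ro.from_rotvec(z['R']).as_matrix())
def proj(n,P):
    K,e,R=C[n]; p=(np.atleast_2d(P)-e)@R@K.T
    return p[:,:2]/p[:,2:]
def level(x,y,yaw,z0,P):
    return np.atleast_2d(P)@Ro.from_euler('z',yaw).as_matrix().T+[x,y,z0]
def Rst(yaw): # stand tray: x' downhill/away, z' normal
    return Ro.from_euler('z',yaw).as_matrix()@Ro.from_euler('y',np.pi/6).as_matrix()
def stand(x,y,yaw,P):
    return np.atleast_2d(P)@Rst(yaw).T+[x,y,.085]
def boxl(x0,x1,y0,y1,z):
    return [np.array([[x0,y0,z],[x1,y0,z],[x1,y1,z],[x0,y1,z],[x0,y0,z]])]
def traylines(): 
    L=boxl(-.093,.093,-.0565,.0565,.032)
    for c in (-.069,-.023,.023,.069): L+=boxl(c-.02,c+.02,-.0525,.0525,.032)
    L+=boxl(-.093,.093,-.0565,.0565,0)
    return L
def brlines(cx,cy=0,z=.004):
    L=boxl(cx-.0175,cx+.0175,cy-.05,cy+.05,z+.012)+boxl(cx-.004,cx+.004,cy-.05,cy+.05,z+.066)
    return L
def draw(im,n,k,x0,y0,lines,col):
    for l in lines:
        p=((proj(n,l)+.5-[x0,y0])*k)
        cv2.polylines(im,[np.round(p*16).astype(int)],False,col,1,cv2.LINE_AA,4)
def crop(im,x,y,w,h,k):
    c=cv2.resize(im[y:y+h,x:x+w],None,fx=k,fy=k,interpolation=cv2.INTER_CUBIC)
    for u in range(x-x%10+10,x+w,10):
        cv2.line(c,(int((u+.5-x)*k),0),(int((u+.5-x)*k),6),(0,0,255),1); cv2.putText(c,str(u),(int((u-x)*k)-8,16),0,.35,(0,0,255))
    for v in range(y-y%10+10,y+h,10):
        cv2.line(c,(0,int((v+.5-y)*k)),(6,int((v+.5-y)*k)),(0,0,255),1); cv2.putText(c,str(v),(8,int((v-y)*k)+4),0,.35,(0,0,255))
    return c
E
cat > fit0.py <<'E'
from h import *
G=np.array([[.1,.0635,.04],[.1,-.0635,.04],[-.1,.0635,.04],[-.1,-.0635,.04]])
pk=np.array([[50,64],[328,55],[68,493],[357,485]])/7+[335,175]-.5
r=least_squares(lambda v:(proj('top',level(*v,0,G))-pk).ravel(),[.3,-.3,0]); print('keeper',r.x,np.abs(r.fun).max())
pp=np.array([[127,62],[422,84],[62,522],[370,552]])/7+[150,165]-.5
r=least_squares(lambda v:(proj('top',level(v[0],v[1],v[2],v[3],G))-pp).ravel(),[.3,.3,0,.08]); print('pile',r.x,np.abs(r.fun).max(),'z0 underside; rim=+.032')
S=np.array([[.069+s*.004+.0*i,y,.070] for i in (0,) for s,y in ((1,.05),(1,-.05))]); S2=S-[.046,0,0]
pt=np.array([[250,172.6],[282.1,168.3],[253.1,193.9],[285.7,189.6]])-.5
ps=np.array([[317.3,180],[330,196.7],[291,170],[302.7,185]])-.5
A=np.vstack([S,S2])
f=lambda v:np.r_[(proj('top',stand(*v,A))-pt).ravel(),(proj('side',stand(*v,A-[.008,0,0]))-ps).ravel()]
r=least_squares(f,[.35,0,0]); print('stand',r.x,r.fun.round(1))
E
python3 fit0.py
```

```text
keeper [ 0.49880079 -0.2810853   0.00317289] 0.6271677206738104
pile [ 0.50449935  0.26344165 -0.10114618  0.12631289] 0.4935817304840384 z0 underside; rim=+.032
stand [0.51584202 0.01768563 0.09433402] [ 0.2  4.8  0.   5.5 -2.4 -5.9 -2.3 -5.3 -5.8  0.  -7.9 -0.4  7.4  4.5
  5.8  5.7]
```

```bash
cat > ov.py <<'E'
from h import *
import sys,json
def ov(par,tag,src=('pics/top0.png','pics/side0.png'),which='skp'):
    t,s=[cv2.imread(f) for f in src]
    K=par['k'];P=par['p'];S=par['s']
    win={'top':{'s':(235,150,75,85),'k':(335,175,60,75),'p':(150,165,70,85)},'side':{'s':(245,160,95,85),'k':(245,250,105,70),'p':(230,130,85,70)}}
    for w in which:
        ims=[]
        for n,im in (('top',t),('side',s)):
            x,y,a,b=win[n][w]; k=7 if n=='top' else 7
            k=min(k,795//a,595//b)
            c=crop(im,x,y,a,b,k); 
            if w=='k':
                L=[level(*K,0,l) for l in traylines()]; B=[level(*K,0,l) for cx in par.get('kc',(.023,-.023)) for l in brlines(cx)]
            if w=='p': L=[level(*P[:3],P[3]-.032,l) for l in traylines()];B=[]
            if w=='s': L=[stand(*S,l) for l in traylines()]; B=[stand(*S,l) for cx in par.get('sc',(.023,.069)) for l in brlines(cx,0)]
            draw(c,n,k,x,y,L,(255,0,0)); draw(c,n,k,x,y,B,(0,0,255)); 
            cv2.imwrite(f'pics/{tag}_{w}_{n}.png',c)
E
python3 - <<'E'
from ov import *
ov({'k':[.4988,-.2811,.0032],'p':[.5045,.2634,-.101,.12],'s':[.516,.0177,.0943]},'a')
E
```

```text
(no output)
```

View pics/a_s_top.png

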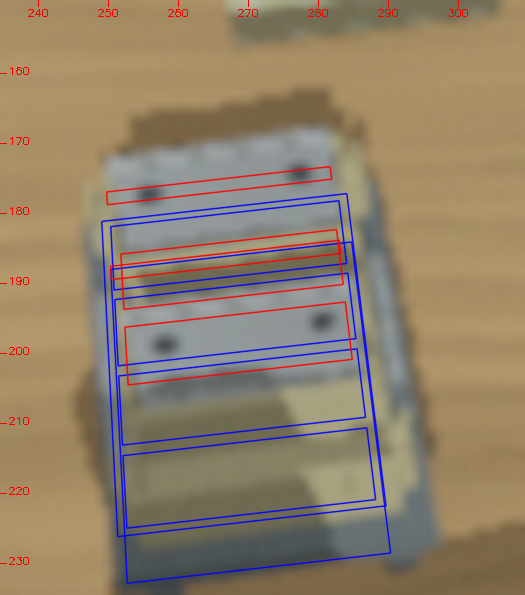

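View pics/a_s_side.png

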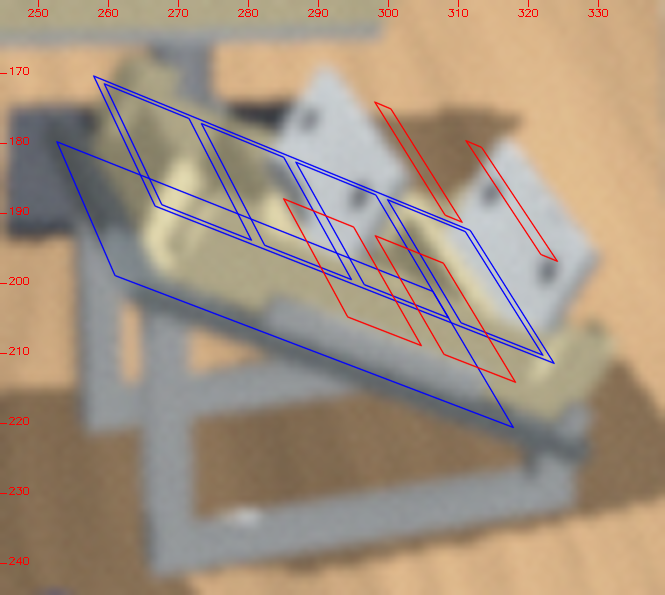

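View pics/a_k_top.png

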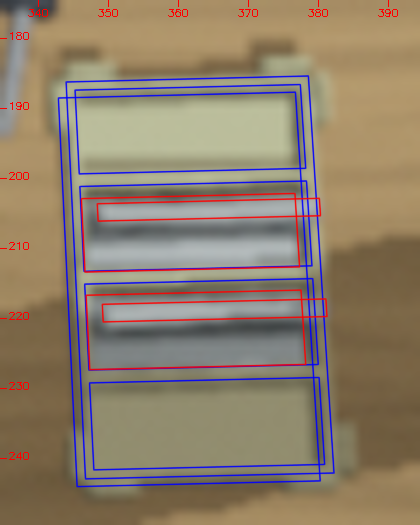

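View pics/a_k_side.png

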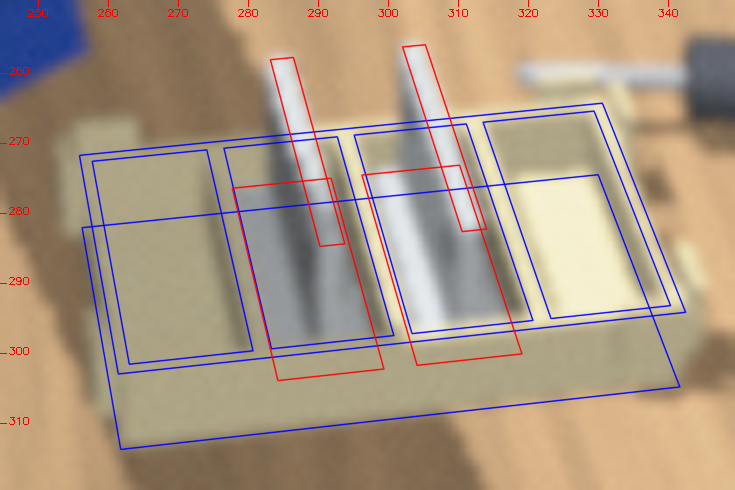

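View pics/a_p_top.png

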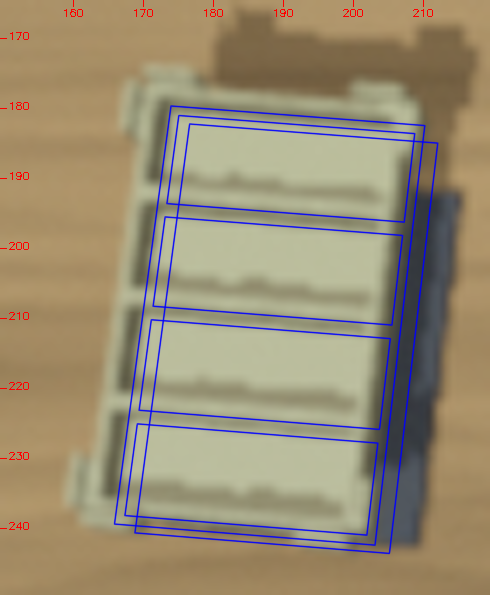

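View pics/a_p_side.png

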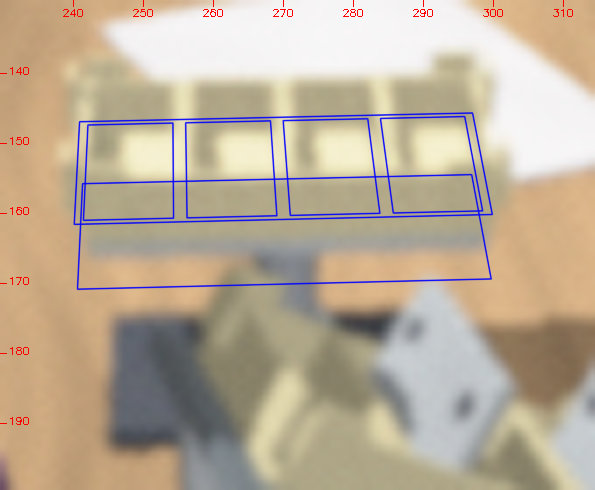

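```bash
cat > fit1.py <<'E'
from h import *
S=np.array([[.069+.004,y,.070] for y in (.05,-.05)]); S2=S-[.092,0,0]
pt=np.array([[250,171.5],[282.1,167.5],[253.1,193.5],[285.7,189.0]])
ps=np.array([[317,179.5],[330,196],[291,169],[303,186]])
A=np.vstack([S,S2])
f=lambda v:np.r_[(proj('top',stand(*v,A))-pt).ravel(),(proj('side',stand(*v,A-[.008,0,0]))-ps).ravel()]
r=least_squares(f,[.35,0,0]); print('stand',r.x,r.fun.round(1))
# pile
G=np.array([[.1,.0635,.04],[.1,-.0635,.04],[-.1,.0635,.04],[-.1,-.0635,.04]])
pp=np.array([[127,62],[422,84],[62,522],[370,552]])/7+[150,165]-.5
# side: bottom of tray near edge corners
Q=np.array([[-.093,-.0565,0],[.093,-.0565,0]]); pq=np.array([[242,162],[298,160.5]])
f=lambda v:np.r_[(proj('top',level(*v,G))-pp).ravel(),(proj('side',level(*v,Q))-pq).ravel()]
r=least_squares(f,[.5,.26,-.1,.1]); print('pile',r.x,r.fun.round(1))
E
python3 fit1.py
```

```text
stand [0.53505629 0.01056202 0.13945245] [ 0.6  0.3  0.2 -0.7 -0.1 -0.4  0.4 -1.2 -0.3  0.1 -0.7 -0.3 -0.2 -0.
 -0.8 -1.1]
pile [ 0.50594401  0.26581584 -0.1018214   0.11721623] [ 0.2  0.2 -0.1  0.3  0.3  0.4 -0.6 -0.4 -1.5 -0.1  2.   0. ]
```

```bash
python3 - <<'E'
from ov import *
ov({'k':[.4988,-.2811,.0032],'p':[.506,.266,-.102,.142],'s':[.5351,.0106,.1395],'sc':(-.023,.069)},'b',which='sp')
E
```

```text
(no output)
```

View pics/b_s_top.png

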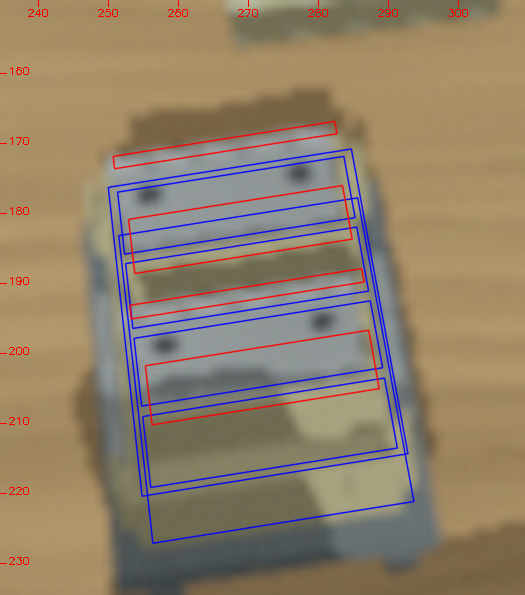

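View pics/b_s_side.png

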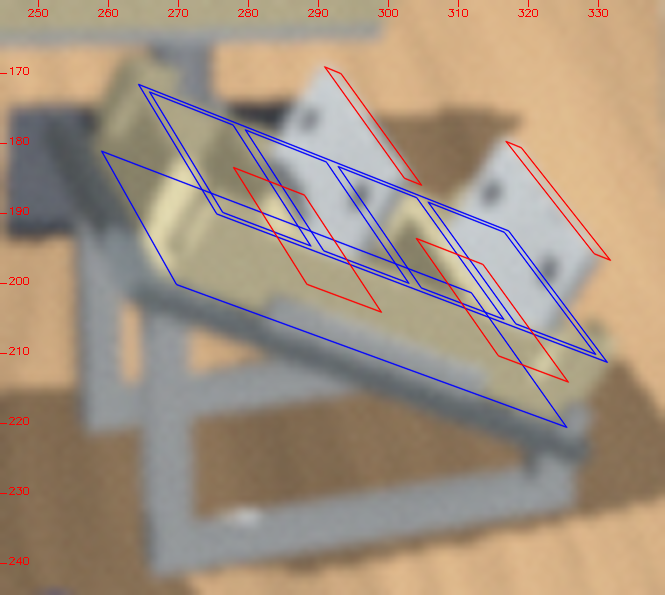

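View pics/b_p_top.png

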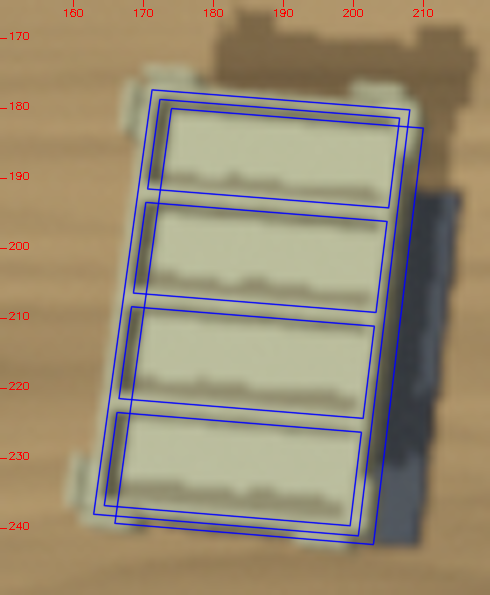

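View pics/b_p_side.png

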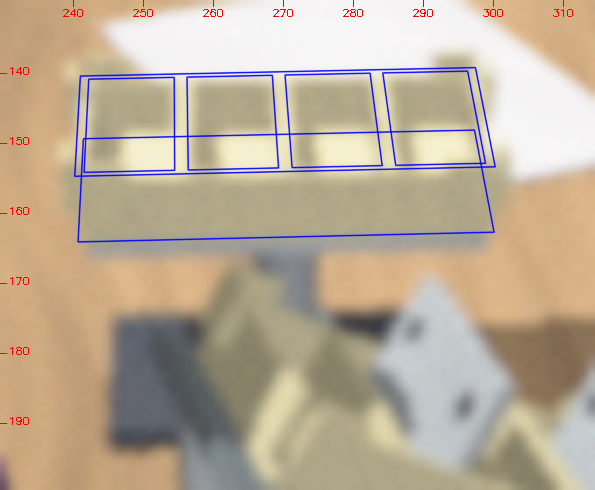

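```bash
python3 - <<'E'
from h import *
t=cv2.imread('pics/top0.png');s=cv2.imread('pics/side0.png')
cv2.imwrite('pics/d_t.png',crop(t,240,162,62,68,9)[:600]); cv2.imwrite('pics/d_s.png',crop(s,252,162,86,65,9))
E
```

```text
(no output)
```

View pics/d_t.png

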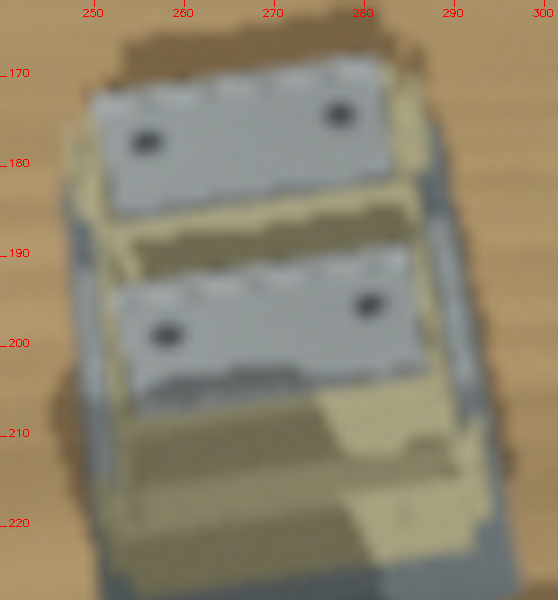

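View pics/d_s.png

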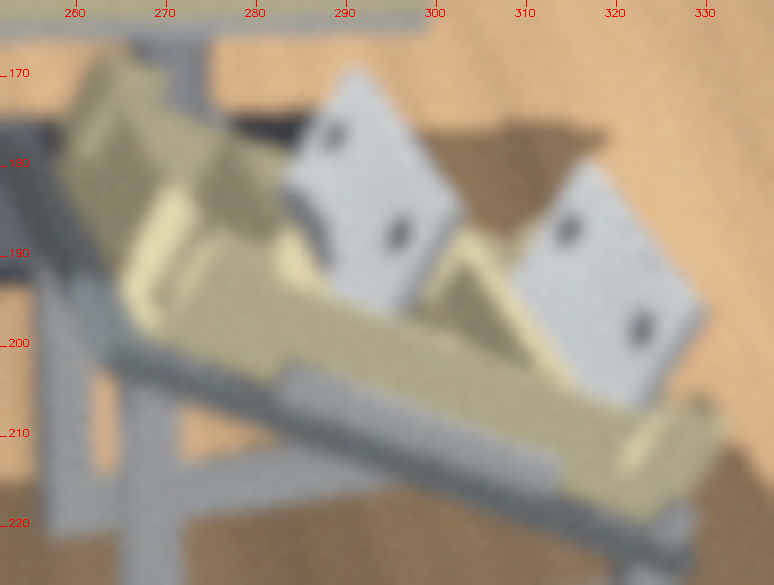

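```bash
cat > fit2.py <<'E'
from h import *
# tray pts: (cam, local, pix)
T=[('top',[.049,.0525,.032],(252.8,186.2)),('top',[.049,-.0525,.032],(285,182)),
('top',[-.043,.0525,.032],(255.3,208)),('top',[-.043,-.0525,.032],(289.5,203)),
('top',[-.093,.0565,0],(254.8,228.3)),('top',[-.093,-.0565,0],(292.3,223)),
('side',[-.093,-.0565,0],(268.5,199.5)),('side',[.093,-.0565,0],(325.2,219.8)),
('side',[.043,-.0525,.032],(305+9,205)),('side',[-.093,.0565,.032],(265,173.5))]
B=[]
for c,q in ((.069,[(250,171.5),(282.3,167.3),(317.2,179.5),(330,196)]),(-.023,[(252.7,193.3),(285.5,189),(291.3,169),(303.2,186)])):
    B+=[('top',[c+.004,.05,.07],q[0]),('top',[c+.004,-.05,.07],q[1]),('side',[c-.004,.05,.07],q[2]),('side',[c-.004,-.05,.07],q[3])]
def f(v):
    o=[]
    for n,l,p in T: o.append(proj(n,stand(*v[:3],l))[0]-p)
    for i,(n,l,p) in enumerate(B):
        d=np.array([v[3+i//4],0,0]); o.append(proj(n,stand(*v[:3],np.array(l)+d))[0]-p)
    return np.ravel(o)
r=least_squares(f,[.535,.01,.13,0,0],loss='soft_l1'); print(r.x.round(4)); print(f(r.x).reshape(-1,2).round(1).tolist())
E
python3 fit2.py
```

```text
[0.5324 0.0116 0.1265 0.0038 0.0039]
[[-0.7, 0.1], [0.1, -0.5], [-1.1, 0.1], [-0.8, 0.1], [0.8, -0.6], [0.6, -0.7], [-0.3, 0.3], [-0.9, 0.8], [1.2, 0.1], [-1.6, -2.3], [0.6, -0.0], [-0.0, -0.4], [-0.0, 0.6], [-0.7, 0.3], [-0.1, -0.5], [0.2, -1.1], [-0.1, 0.4], [-1.1, -0.7]]
```

```bash
cat > mv.py <<'E'
from h import *
from station import ctrl
from scipy.linalg import logm
ST=(.5324,.0116,.1265); KP=(.4988,-.2811,.0032); PI=(.506,.266,-.102)
FL=np.diag([1,-1,-1.])
def stpose(p): T=np.eye(4); T[:3,:3]=Rst(ST[2])@FL; T[:3,3]=stand(*ST,p)[0]; return T
def lvpose(o,p,dyaw=0): T=np.eye(4); T[:3,:3]=Ro.from_euler('z',o[2]+dyaw).as_matrix()@FL; T[:3,3]=level(*o,0,p)[0]; return T
def cur():
    o=ctrl.get_obs(); T=np.eye(4); T[:3,:3]=Ro.from_rotvec(o['tool_rot']).as_matrix(); T[:3,3]=o['tool_pos']; return T,o
def plan(T,frm=None):
    A=cur()[0] if frm is None else frm
    D=np.linalg.inv(A)@T
    xi=np.real(logm(D)); w=np.array([xi[2,1],xi[0,2],xi[1,0]]); v=xi[:3,3]
    N=int(max(1,np.ceil(max(np.abs(v).max()/.025,np.abs(w).max()/.1)*1.02)))
    from scipy.linalg import expm
    d=expm(xi/N); row=np.r_[d[:3,3]/.025,Ro.from_matrix(d[:3,:3]).as_rotvec()/.1]
    print('rows',N,' '.join(f'{x:.3f}' for x in row),'| final pos',T[:3,3].round(4)); return T
def say():
    T,o=cur(); print('t %.2f pos %s F %s M %s open %.4f'%(o['t'],T[:3,3].round(4),o['contact_force'].round(2),o['wrist_torque'].round(2),o['opening']),'q',o['q'].round(2))
E
python3 - <<'E'
from mv import *
def gp(u,v,z):
    K,e,R=C['top']; d=R@np.linalg.inv(K)@[u,v,1]; return (e+d*(z-e[2])/d[2]).round(3)
print('housing',gp(285,137,.05),'tumbler',gp(212,138,.05),'driver',gp(345,130,.03),gp(337,190,.03))
say()
H=stpose([.0715,0,.15]); 
mid=cur()[0].copy(); mid[:3,3]=[.45,-.28,.33]; mid[:3,:3]=Ro.from_euler('z',-.6).as_matrix()@FL
plan(mid); plan(H,mid); plan(stpose([.0715,0,.038]),H); print(H[:3,3])
E
```

```text
housing [ 0.759 -0.035  0.05 ] tumbler [0.761 0.207 0.05 ] driver [ 0.786 -0.237  0.03 ] [ 0.58  -0.202  0.03 ]
t 0.10 pos [ 0.2699 -0.5631  0.2302] F [-0.23 -0.19 -0.54] M [-0.03 -0.01  0.03] open 0.0856 q [-1.24  0.05  1.61  0.    1.48 -0.12]
rows 14 -0.300 -0.922 -0.285 -0.001 0.001 -0.374 | final pos [ 0.45 -0.28  0.33]
rows 16 0.415 -0.930 0.259 -0.119 -0.313 -0.443 | final pos [0.6682 0.0289 0.1792]
rows 5 -0.000 -0.000 0.896 0.000 0.000 0.000 | final pos [0.6127 0.0218 0.0822]
[0.66822676 0.02887433 0.17915381]
```

Call:
step_arm:
  increments: "-0.3 -0.92 -0.29 0 0 -0.37;-0.3 -0.92 -0.29 0 0 -0.37;-0.3 -0.92 -0.29 0 0 -0.37;-0.3 -0.92 -0.29 0 0 -0.37;-0.3 -0.92 -0.29 0 0 -0.37;-0.3 -0.92 -0.29 0 0 -0.37;-0.3 -0.92 -0.29 0 0 -0.37;-0.3 -0.92 -0.29 0 0 -0.37;-0.3 -0.92 -0.29 0 0 -0.37;-0.3 -0.92 -0.29 0 0 -0.37;-0.3 -0.92 -0.29 0 0 -0.37;-0.3 -0.92 -0.29 0 0 -0.37"
  fingers: -0.2
  newtons: 40

```text
t: 1.1
tool_pos: [0.4342, -0.3256, 0.318]
tool_rot: [-2.962, 1.045, 0.001]
contact_force: [0.1, 0.7, 0.6]
opening: 0.034
```

Call:
step_arm:
  increments: "-0.3 -0.92 -0.29 0 0 -0.37;-0.3 -0.92 -0.29 0 0 -0.37;0 0 0 0 0 0"

```text
t: 1.35
tool_pos: [0.4517, -0.2785, 0.3345]
tool_rot: [-3.0, 0.93, -0.004]
contact_force: [-0.4, -0.2, -0.4]
opening: 0.0339
```

```bash
python3 -c "
from mv import *
say(); plan(stpose([.0715,0,.15]))"
```

```text
t 1.35 pos [ 0.4517 -0.2785  0.3345] F [-0.37 -0.15 -0.37] M [-0.04 -0.02 -0.04] open 0.0339 q [-0.69 -0.22  1.7   0.    1.66 -0.09]
rows 15 0.440 -0.988 0.290 -0.127 -0.335 -0.474 | final pos [0.6682 0.0289 0.1792]
```

Call:
step_arm:
  increments: "0.44 -0.99 0.29 -0.13 -0.33 -0.47;0.44 -0.99 0.29 -0.13 -0.33 -0.47;0.44 -0.99 0.29 -0.13 -0.33 -0.47;0.44 -0.99 0.29 -0.13 -0.33 -0.47;0.44 -0.99 0.29 -0.13 -0.33 -0.47;0.44 -0.99 0.29 -0.13 -0.33 -0.47;0.44 -0.99 0.29 -0.13 -0.33 -0.47;0.44 -0.99 0.29 -0.13 -0.33 -0.47;0.44 -0.99 0.29 -0.13 -0.33 -0.47;0.44 -0.99 0.29 -0.13 -0.33 -0.47;0.44 -0.99 0.29 -0.13 -0.33 -0.47;0.44 -0.99 0.29 -0.13 -0.33 -0.47"

```text
t: 2.35
tool_pos: [0.6513, -0.0484, 0.2108]
tool_rot: [3.042, -0.049, -0.651]
contact_force: [-0.3, -1.2, 1.1]
opening: 0.0345
```

Call:
step_arm:
  increments: "0.44 -0.99 0.29 -0.13 -0.33 -0.47;0.44 -0.99 0.29 -0.13 -0.33 -0.47;0.44 -0.99 0.29 -0.13 -0.33 -0.47;0 0 0 0 0 0;0 0 0 0 0 0"

```text
t: 2.77
tool_pos: [0.6686, 0.0258, 0.1734]
tool_rot: [2.993, 0.176, -0.804]
contact_force: [-0.6, -0.9, 0.1]
opening: 0.0339
```

```bash
python3 -c "
from mv import *
say(); plan(stpose([.0715,0,.15]));plan(stpose([.0715,0,.075]))
for n in ['side','top']:
    p=cv2.cvtColor(ctrl.get_image(n)['pixels'],cv2.COLOR_RGB2BGR); cv2.imwrite(f'pics/{n}1.png',p)
    w=(230,110,130,120) if n=='side' else (215,120,110,120)
    cv2.imwrite(f'pics/e_{n}.png',crop(p,*w,5))
"
```

```text
t 2.77 pos [0.6686 0.0258 0.1734] F [-0.59 -0.86  0.13] M [ 0.   -0.25 -0.03] open 0.0339 q [-0.04  0.54  1.19 -0.09  1.93 -0.16]
rows 1 -0.117 -0.123 -0.201 0.024 0.016 -0.097 | final pos [0.6682 0.0289 0.1792]
rows 3 -0.038 -0.043 0.933 0.008 0.005 -0.032 | final pos [0.631  0.0241 0.1142]
```

View pics/e_side.png

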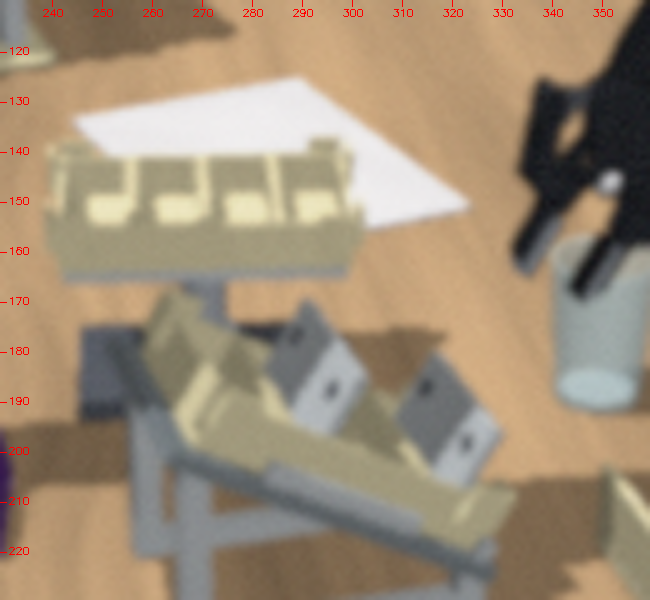

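View pics/e_top.png

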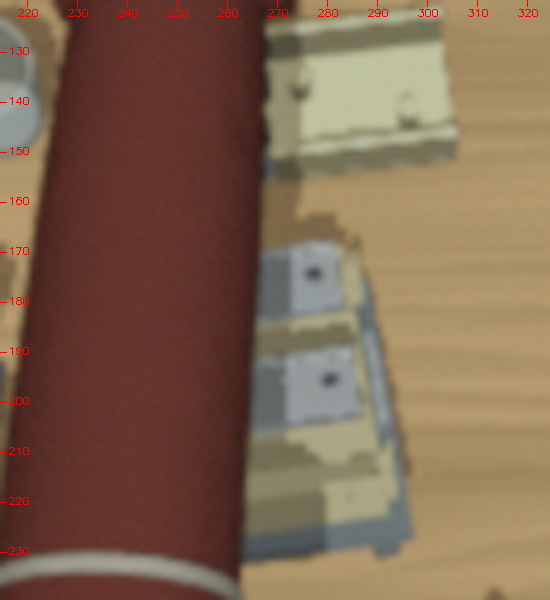

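```bash
python3 -c "
from mv import *
T,o=cur(); say()
P=T[:3,3]; 
for s in(-.017,.017): print(proj('side',P+T[:3,0]*s-T[:3,2]*.003))
print(proj('side',P)); plan(stpose([.0715,0,.09]))
"
```

```text
t 2.87 pos [0.6693 0.0239 0.1763] F [ 0.23 -0.92  0.19] M [-0.04 -0.22 -0.02] open 0.0343 q [-0.04  0.53  1.19 -0.09  1.93 -0.16]
[[334.80850998 163.12235148]]
[[344.40851312 167.39073786]]
[[339.08234974 166.17920884]]
rows 3 -0.027 -0.068 0.770 0.006 -0.009 -0.042 | final pos [0.6385 0.0251 0.1272]
```

Call:
step_arm:
  increments: "-0.03 -0.07 0.77 0.01 -0.01 -0.04;-0.03 -0.07 0.77 0.01 -0.01 -0.04;-0.03 -0.07 0.77 0 -0.01 -0.04;0 0 0 0 0 0;0 0 0 0 0 0"

```text
t: 3.28
tool_pos: [0.6377, 0.0248, 0.1277]
tool_rot: [2.998, 0.188, -0.805]
contact_force: [0.2, 0.2, -0.4]
opening: 0.0341
```

```bash
python3 -c "
from mv import *
say();
p=cv2.cvtColor(ctrl.get_image('side')['pixels'],cv2.COLOR_RGB2BGR)
c=crop(p,265,130,90,85,7);
draw(c,'side',7,265,130,[stand(*ST,l) for l in brlines(.0715)],(0,0,255)); cv2.imwrite('pics/f.png',c)
say(); plan(stpose([.0715,0,.038]))
"
```

```text
t 3.28 pos [0.6377 0.0248 0.1277] F [ 0.18  0.18 -0.4 ] M [ 0.03 -0.21  0.  ] open 0.0341 q [-0.04  0.5   1.31 -0.09  1.84 -0.17]
t 3.33 pos [0.6388 0.025  0.1288] F [-0.31  0.65  0.41] M [ 0.02 -0.2  -0.02] open 0.0342 q [-0.04  0.5   1.31 -0.09  1.84 -0.17]
rows 3 0.007 -0.002 0.714 -0.002 -0.005 -0.004 | final pos [0.6127 0.0218 0.0822]
```

View pics/f.png

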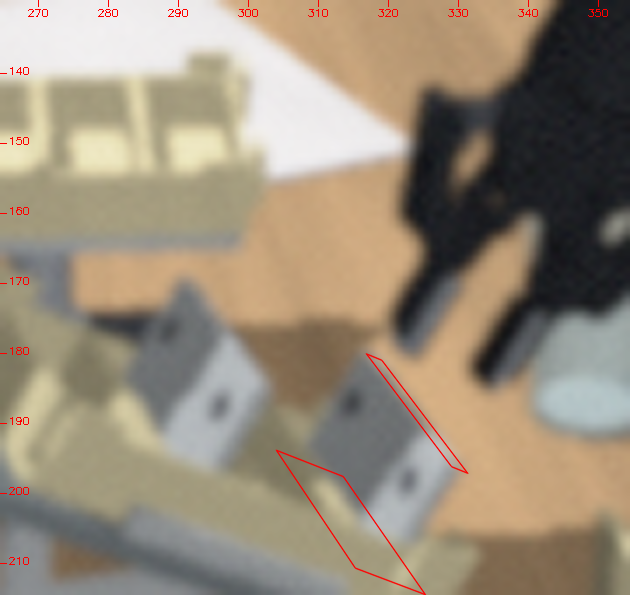

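Call:
step_arm:
  increments: "0 0 0.71 0 0 0;0 0 0.71 0 0 0;0 0 0.71 0 0 0;0 0 0 0 0 0;0 0 0 0 0 0"

```text
t: 3.75
tool_pos: [0.6124, 0.0223, 0.0823]
tool_rot: [2.998, 0.19, -0.802]
contact_force: [0.8, -0.5, 0.2]
opening: 0.0337
```

```bash
python3 -c "
from mv import *
say();plan(stpose([.0715,0,.038]))
p=cv2.cvtColor(ctrl.get_image('side')['pixels'],cv2.COLOR_RGB2BGR)
c=crop(p,265,130,90,85,7);
cv2.imwrite('pics/g.png',c)
"
```

```text
t 3.75 pos [0.6124 0.0223 0.0823] F [ 0.78 -0.54  0.22] M [ 0.04 -0.24 -0.01] open 0.0337 q [-0.05  0.5   1.41 -0.09  1.76 -0.17]
rows 1 0.008 0.022 -0.000 -0.003 -0.006 -0.000 | final pos [0.6127 0.0218 0.0822]
```

View pics/g.png

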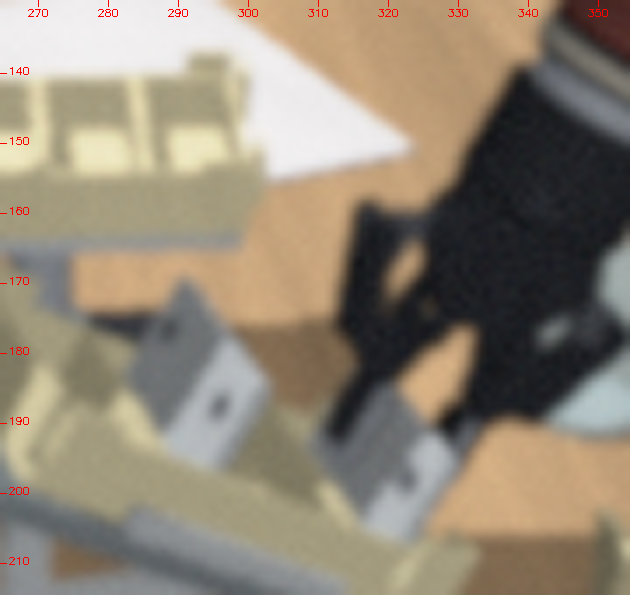

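Call:
step_arm:
  increments: "0 0 0 0 0 0;0 0 0 0 0 0;0 0 0 0 0 0;0 0 0 0 0 0;0 0 0 0 0 0;0 0 0 0 0 0"
  fingers: -1
  newtons: 50

```text
t: 4.3
tool_pos: [0.6126, 0.0226, 0.0833]
tool_rot: [2.997, 0.191, -0.801]
contact_force: [-1.9, 0.6, 6.8]
opening: 0.0072
```

Call:
step_arm:
  increments: "0 0 -0.3 0 0 0;0 0 -0.5 0 0 0;0 0 -0.7 0 0 0;0 0 -0.8 0 0 0;0 0 -0.8 0 0 0;0 0 0 0 0 0"

```text
t: 4.8
tool_pos: [0.6543, 0.0278, 0.1534]
tool_rot: [3.001, 0.191, -0.788]
contact_force: [0.9, 0.2, -0.4]
opening: 0.0071
```

```bash
python3 -c "
from mv import *
say()
p=cv2.cvtColor(ctrl.get_image('side')['pixels'],cv2.COLOR_RGB2BGR)
c=crop(p,265,130,90,85,7);
cv2.imwrite('pics/h.png',c)
H=cur()[0].copy(); H[:3,3]+=[0.0,0,.12]
plan(H)
T=lvpose(KP,[.069,0,.20]); plan(T,H)
"
```

```text
t 4.80 pos [0.6543 0.0278 0.1534] F [ 0.93  0.2  -0.36] M [ 0.1  -0.39  0.02] open 0.0071 q [-0.04  0.51  1.26 -0.09  1.88 -0.17]
rows 5 -0.474 0.000 -0.835 -0.000 0.000 -0.000 | final pos [0.6529 0.0278 0.2713]
rows 13 -0.256 0.927 0.309 0.025 0.397 0.093 | final pos [ 0.5678 -0.2809  0.2   ]
```

View pics/h.png

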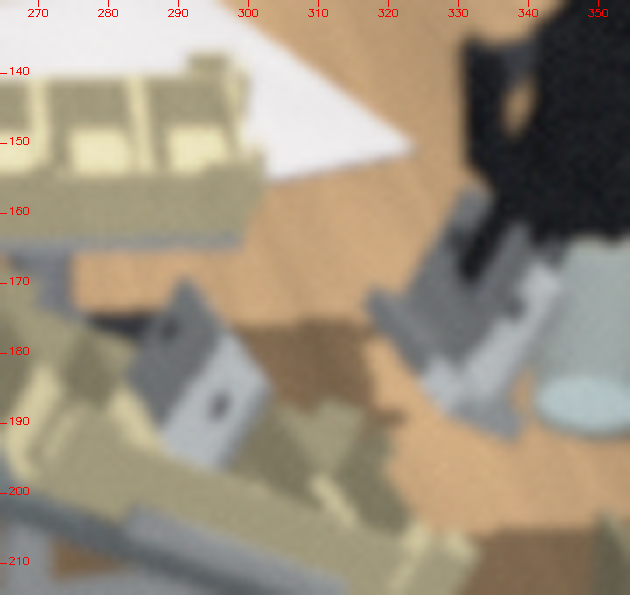

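Call:
step_arm:
  increments: "-0.47 0 -0.83 0 0 0;-0.47 0 -0.83 0 0 0;-0.47 0 -0.83 0 0 0;-0.26 0.93 0.31 0.02 0.4 0.09;-0.26 0.93 0.31 0.02 0.4 0.09;-0.26 0.93 0.31 0.02 0.4 0.09;-0.26 0.93 0.31 0.02 0.4 0.09;-0.26 0.93 0.31 0.02 0.4 0.09;-0.26 0.93 0.31 0.02 0.4 0.09;-0.26 0.93 0.31 0.02 0.4 0.09;-0.26 0.93 0.31 0.02 0.4 0.09;-0.26 0.93 0.31 0.02 0.4 0.09"

```text
t: 5.85
tool_pos: [0.5899, -0.189, 0.1755]
tool_rot: [3.118, 0.068, -0.254]
contact_force: [0.6, -0.8, -1.8]
opening: 0.0071
```

Call:
step_arm:
  increments: "-0.26 0.93 0.31 0.02 0.4 0.09;-0.26 0.93 0.31 0.02 0.4 0.09;-0.26 0.93 0.31 0.02 0.4 0.09;-0.26 0.93 0.31 0.02 0.4 0.09;0 0 0 0 0 0"

```text
t: 6.27
tool_pos: [0.5612, -0.285, 0.1464]
tool_rot: [3.138, 0.006, -0.011]
contact_force: [-0.8, 0.5, -1.0]
opening: 0.0073
```

```bash
python3 -c "
from mv import *
say()
plan(lvpose(KP,[.069,0,.10]))
"
```

```text
t 6.27 pos [ 0.5612 -0.285   0.1464] F [-0.78  0.5  -1.03] M [-0.03  0.06  0.  ] open 0.0073 q [-0.58  0.13  1.68 -0.01  1.34 -0.59]
rows 2 0.136 -0.085 0.927 0.019 0.034 0.002 | final pos [ 0.5678 -0.2809  0.1   ]
```

Call:
step_arm:
  increments: "0.14 -0.09 0.93 0.02 0.03 0;0.14 -0.09 0.93 0.02 0.03 0;0 0 0 0 0 0;0 0 0 0 0 0"

```text
t: 6.6
tool_pos: [0.5703, -0.2765, 0.1005]
tool_rot: [-3.139, -0.014, 0.003]
contact_force: [-0.3, -0.1, -1.7]
opening: 0.0069
```

```bash
python3 -c "
from mv import *
say()
T,o=cur()
for n,w in (('side',(250,215,110,105)),('top',(325,165,75,85))):
    p=cv2.cvtColor(ctrl.get_image(n)['pixels'],cv2.COLOR_RGB2BGR); cv2.imwrite(f'pics/{n}2.png',p)
    k=5 if n=='side' else 7
    c=crop(p,*w,k); draw(c,n,k,w[0],w[1],[level(*KP,0,l) for l in traylines()[:5]],(255,0,0))
    yaw=np.arctan2(T[1,0],T[0,0])
    draw(c,n,k,w[0],w[1],[level(T[0,3],T[1,3],yaw,T[2,3]-.038,l) for l in brlines(0)],(0,0,255))
    cv2.imwrite(f'pics/i_{n}.png',c)
plan(lvpose(KP,[.069,0,.10]))
"
```

```text
t 6.60 pos [ 0.5703 -0.2765  0.1005] F [-0.32 -0.11 -1.74] M [0.   0.02 0.04] open 0.0069 q [-0.57  0.19  1.7   0.    1.26 -0.58]
rows 1 -0.184 0.119 0.162 0.012 -0.036 0.058 | final pos [ 0.5678 -0.2809  0.1   ]
```

View pics/i_side.png

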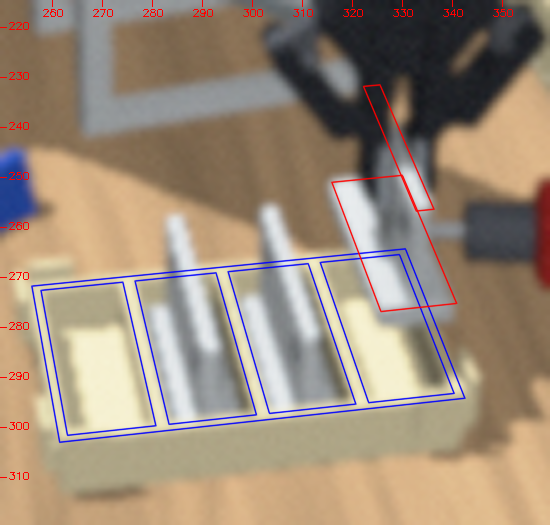

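View pics/i_top.png

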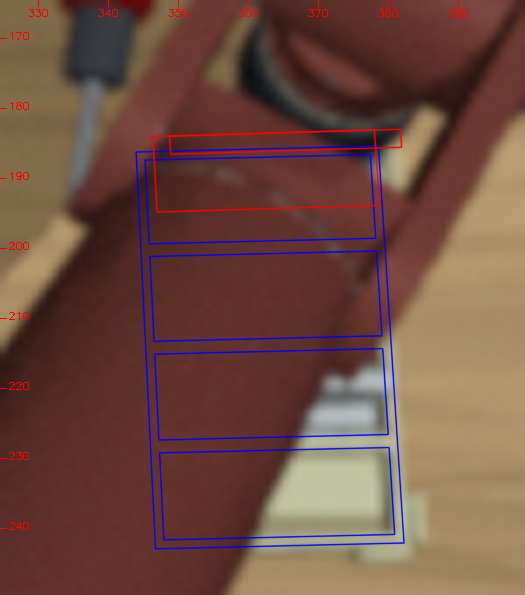

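```bash
python3 -c "
from mv import *
T,o=cur(); p=cv2.imread('pics/side2.png')
w=(295,235,60,75);k=8
c=crop(p,*w,k); c0=c.copy()
draw(c,'side',k,w[0],w[1],[level(*KP,0,l) for l in traylines()[:5]],(255,0,0))
yaw=np.arctan2(T[1,0],T[0,0])
draw(c,'side',k,w[0],w[1],[level(.5703,-.2765,yaw,.1005-.038,l) for l in brlines(0)],(0,0,255))
cv2.imwrite('pics/j.png',np.hstack([c0[:,80:],c[:,80:]])[:, :800])
"
```

```text
(no output)
```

View pics/j.png

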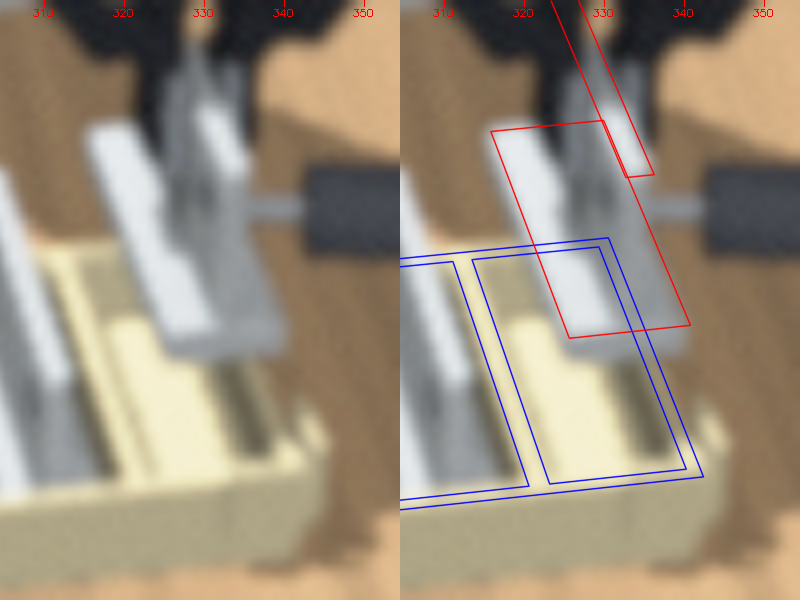

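```bash
cat > edge.py <<'E'
from h import *
from scipy.ndimage import map_coordinates
from scipy.optimize import minimize
def grads(f):
    g=cv2.GaussianBlur(cv2.imread(f).astype(np.float32),(0,0),.8)
    return [np.stack([cv2.Sobel(g[...,c],cv2.CV_32F,1,0,ksize=3),cv2.Sobel(g[...,c],cv2.CV_32F,0,1,ksize=3)]) for c in range(3)]
def score(G,n,lines):
    s=0;m=0
    for l in lines:
        for a,b in zip(l[:-1],l[1:]):
            P=a+(b-a)*np.linspace(.04,.96,40)[:,None]; p=proj(n,P)
            d=p[-1]-p[0]; nn=np.array([-d[1],d[0]])/np.linalg.norm(d)
            v=0
            for g in G: v=v+np.abs(map_coordinates(g[0],[p[:,1],p[:,0]],order=1)*nn[0]+map_coordinates(g[1],[p[:,1],p[:,0]],order=1)*nn[1])
            s+=np.minimum(v,250).sum(); m+=40
    return s/m
E
cat > ek.py <<'E'
from edge import *
Gt=grads('pics/top0.png');Gs=grads('pics/side0.png')
L=traylines()
Lt=L[:5]; 
bot=L[5][0:0] 
Ls=L[:5]+[np.array([[-.093,-.0565,0],[.093,-.0565,0]])]
def f(v,wt=1,ws=1): return -(wt*score(Gt,'top',[level(*v,0,l) for l in Lt])+ws*score(Gs,'side',[level(*v,0,l) for l in Ls]))
x0=np.array([.4988,-.2811,.0032])
for w in ((1,1),(1,0),(0,1)):
    best=None
    for dx in (-.003,0,.003):
        for dy in (-.003,0,.003):
            for da in (-.02,0,.02,.04):
                s=x0+[dx,dy,da]
                r=minimize(f,s,args=w,method='Nelder-Mead',options=dict(initial_simplex=s+np.vstack([np.zeros(3),np.diag([.001,.001,.01])]),xatol=1e-4,fatol=.01))
                if best is None or r.fun<best.fun: best=r
    print(w,best.x.round(4),best.fun,f(x0,*w))
E
python3 ek.py
```

```text
(1, 1) [ 0.4921 -0.2791 -0.0287] -356.7399755952291 -315.5937972711729
(1, 0) [ 0.4922 -0.2762  0.0008] -181.46567528725947 -152.45245439726645
(0, 1) [ 0.4924 -0.2804 -0.0206] -180.89866049840944 -163.14134287390647
```

```bash
python3 -c "
from mv import *
for n,w,k in (('top',(338,180,50,66),9),('side',(250,250,100,68),8)):
    p=cv2.imread(f'pics/{n}0.png'); c=crop(p,*w,k)
    draw(c,n,k,w[0],w[1],[level(*KP,0,l) for l in traylines()[:1]+traylines()[-1:]+traylines()[1:2]+traylines()[4:5]],(255,0,0))
    draw(c,n,k,w[0],w[1],[level(*KP,0,l) for cx in(-.023,.023) for l in brlines(cx)],(0,0,255))
    for s in(-1,1):
      for u in (-1,1):
        draw(c,n,k,w[0],w[1],[level(*KP,0,np.array([[s*.1,u*.04,.04],[s*.1,u*.0635,.04],[s*.075,u*.0635,.04]]))],(0,160,0))
    cv2.imwrite(f'pics/l_{n}.png',c)
"
```

```text
(no output)
```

View pics/l_top.png

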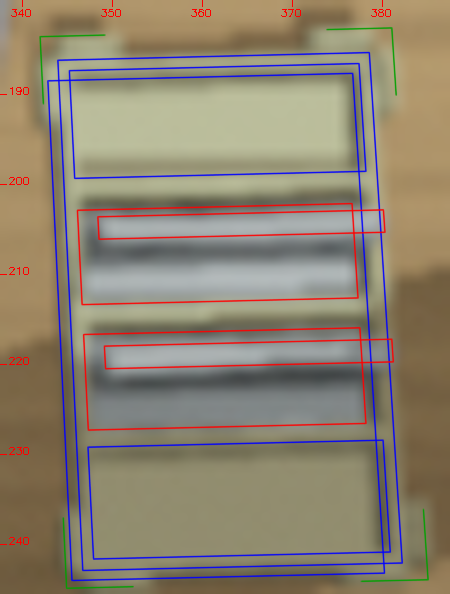

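View pics/l_side.png

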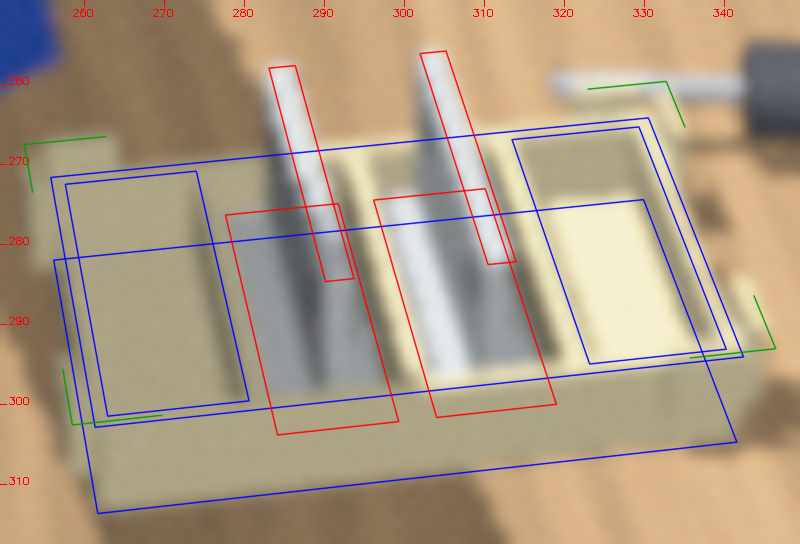

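```bash
python3 -c "
from mv import *
say(); plan(lvpose(KP,[.0693,0.0003,.071]))"
```

```text
t 6.70 pos [ 0.5724 -0.2779  0.1041] F [-0.15 -0.11 -1.13] M [-0.06  0.03  0.02] open 0.0075 q [-0.57  0.18  1.69  0.    1.26 -0.58]
rows 2 -0.087 0.053 0.661 0.006 -0.018 0.029 | final pos [ 0.5681 -0.2806  0.071 ]
```

Call:
step_arm:
  increments: "0 0 0 0 0 0;0 0 0 0 0 0;0 0 0 0 0 0"

```text
t: 6.95
tool_pos: [0.5727, -0.2783, 0.1047]
tool_rot: [3.14, 0.014, 0.008]
contact_force: [-0.4, 0.4, -1.3]
opening: 0.0072
```

```bash
python3 -c "
from mv import *
say(); plan(lvpose(KP,[.0693,0.0003,.071]))"
```

```text
t 6.95 pos [ 0.5727 -0.2783  0.1047] F [-0.39  0.42 -1.33] M [-0.08  0.05 -0.05] open 0.0072 q [-0.57  0.18  1.69  0.    1.26 -0.58]
rows 2 -0.095 0.044 0.674 0.010 -0.025 0.028 | final pos [ 0.5681 -0.2806  0.071 ]
```

Call:
step_arm:
  increments: "-0.09 0.05 0.67 0.01 -0.02 0.03;-0.1 0.04 0.67 0.01 -0.03 0.03;0 0 0 0 0 0;0 0 0 0 0 0;0 0 0 0 0 0;0 0 0 0 0 0"

```text
t: 7.45
tool_pos: [0.5675, -0.2803, 0.07]
tool_rot: [-3.14, -0.004, 0.003]
contact_force: [-0.1, -1.0, -1.1]
opening: 0.0071
```

```bash
python3 -c "
from mv import *
say(); 
T,o=cur(); p=cv2.cvtColor(ctrl.get_image('side')['pixels'],cv2.COLOR_RGB2BGR)
w=(295,235,60,75);k=8
c=crop(p,*w,k); c0=c.copy()
draw(c,'side',k,w[0],w[1],[level(*KP,0,l) for l in traylines()[:5]],(255,0,0))
yaw=np.arctan2(T[1,0],T[0,0]); print(yaw, T[:3,2])
draw(c,'side',k,w[0],w[1],[level(T[0,3],T[1,3],yaw,T[2,3]-.038,l) for l in brlines(0)],(0,0,255))
cv2.imwrite('pics/m.png',np.hstack([c0[:,80:],c[:,80:]])[:, :800])
plan(lvpose(KP,[.0693,0.0003,.071]))"
```

```text
t 7.45 pos [ 0.5675 -0.2803  0.07  ] F [-0.09 -1.01 -1.14] M [-0.01  0.05 -0.06] open 0.0071 q [-0.58  0.22  1.71 -0.    1.21 -0.58]
0.00273640774544021 [-0.00171211  0.00111146 -0.99999792]
rows 1 0.022 0.011 -0.034 -0.010 0.015 -0.005 | final pos [ 0.5681 -0.2806  0.071 ]
```

View pics/m.png

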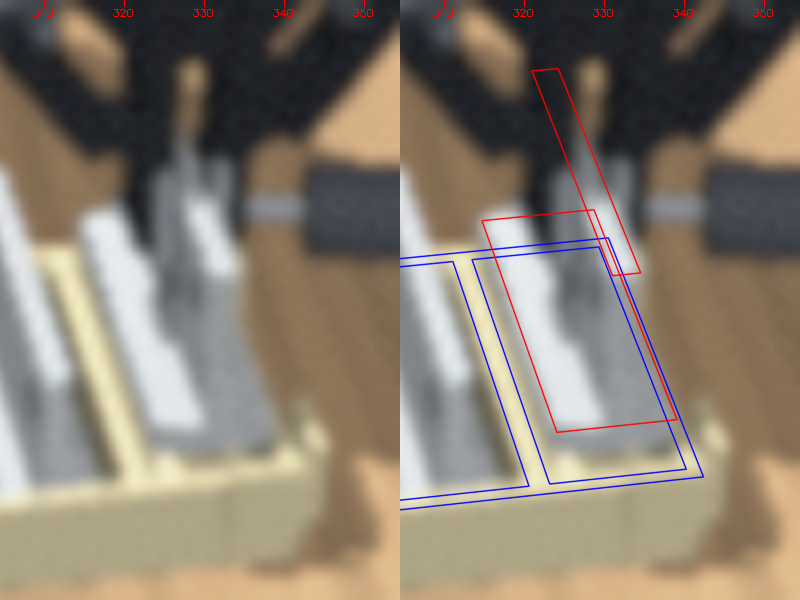

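Call:
step_arm:
  increments: "0 0 0.15 0 0 0;0 0 0.15 0 0 0;0 0 0.15 0 0 0;0 0 0 0 0 0"

```text
t: 7.83
tool_pos: [0.569, -0.2839, 0.0628]
tool_rot: [3.136, 0.005, 0.002]
contact_force: [-2.7, -6.6, 11.7]
opening: 0.0068
```

```bash
cat > look.py <<'E'
from mv import *
import sys
name=sys.argv[1]; cam=sys.argv[2]; w=tuple(int(a) for a in sys.argv[3].split(',')); k=int(sys.argv[4])
say(); T,o=cur(); print(Ro.from_matrix(T[:3,:3]@FL).as_euler('zyx').round(4))
p=cv2.cvtColor(ctrl.get_image(cam)['pixels'],cv2.COLOR_RGB2BGR); cv2.imwrite(f'pics/{name}_full.png',p)
cv2.imwrite(f'pics/{name}.png',crop(p,*w,k))
E
python3 look.py n side 285,235,70,75 8
```

```text
t 7.83 pos [ 0.569  -0.2839  0.0628] F [-2.69 -6.55 11.72] M [-0.56  0.83  0.18] open 0.0068 q [-0.58  0.23  1.71 -0.    1.19 -0.58]
[ 0.0032 -0.0016 -0.006 ]
```

View pics/n.png

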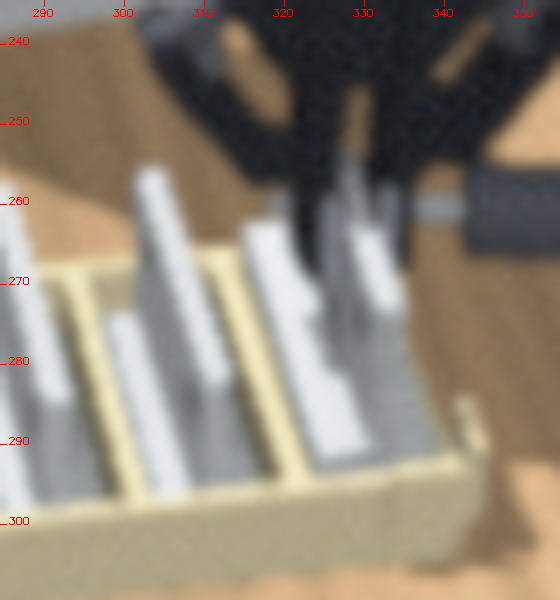

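Call:
step_arm:
  increments: "0 0 -0.2 0 0 0;0 0.12 -0.1 0 0 0;0 0 0 0 0 0;0 0 0 0 0 0;0 0 0 0 0 0"

```text
t: 8.3
tool_pos: [0.5669, -0.2827, 0.0651]
tool_rot: [-3.139, -0.004, 0.005]
contact_force: [-0.3, -0.7, -1.9]
opening: 0.0073
```

```bash
python3 look.py o side 285,235,70,75 8
```

```text
t 8.30 pos [ 0.5669 -0.2827  0.0651] F [-0.26 -0.69 -1.92] M [-0.02 -0.03 -0.02] open 0.0073 q [-0.58  0.23  1.71  0.    1.21 -0.58]
[0.0027 0.0031 0.0022]
```

View pics/o.png

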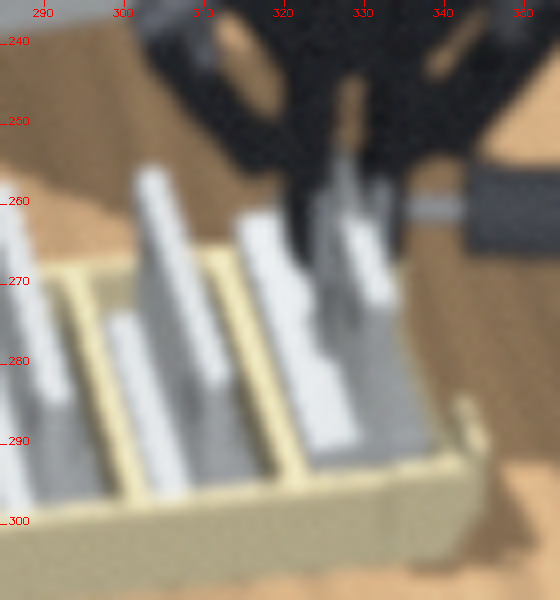

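Call:
step_arm:
  increments: "0.06 0 0.1 0 0 0;0 0 0.15 0 0 0;0 0 0.15 0 0 0;0 0 0 0 0 0;0 0 0 0 0 0"

```text
t: 8.77
tool_pos: [0.5694, -0.286, 0.0589]
tool_rot: [3.138, 0.005, -0.002]
contact_force: [-5.1, -5.0, 9.8]
opening: 0.0072
```

```bash
python3 look.py p side 285,235,70,75 8
```

```text
t 8.77 pos [ 0.5694 -0.286   0.0589] F [-5.12 -4.99  9.77] M [-0.47  0.93  0.17] open 0.0072 q [-0.58  0.24  1.71 -0.    1.19 -0.58]
[ 0.0032  0.0013 -0.0039]
```

View pics/p.png

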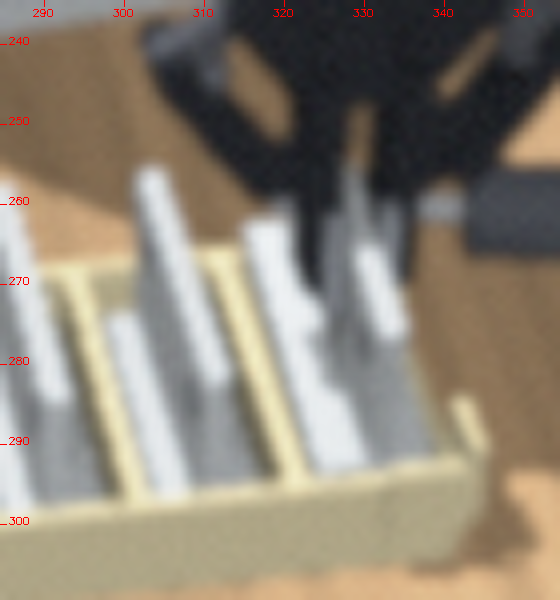

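Call:
step_arm:
  increments: "0 0 -0.4 0 0 0;0 0 -0.5 0 0 0;0 0 0 -0.7 0 0;0 0 0 -0.7 0 0;0 0 0 0 0 0;0 0 0 0 0 0;0 0 0 0 0 0"

```text
t: 9.4
tool_pos: [0.5689, -0.283, 0.0785]
tool_rot: [3.004, 0.005, -0.003]
contact_force: [-0.4, -0.1, -1.5]
opening: 0.0068
```

```bash
cat > look2.py <<'E'
from mv import *
import sys
# overlay level bracket at given world x,y,zbottom,yaw ; fits bracket pose by hand
name=sys.argv[1]; 
say(); T,o=cur(); print(Ro.from_matrix(T[:3,:3]@FL).as_euler('zyx').round(4))
gp=T[:3,3]-T[:3,2]*.019; print('grasp pt',gp.round(4))
p=cv2.cvtColor(ctrl.get_image('side')['pixels'],cv2.COLOR_RGB2BGR); cv2.imwrite(f'pics/{name}_full.png',p)
w=tuple(int(a) for a in sys.argv[2].split(','));k=8
c=crop(p,*w,k); c0=c.copy(); off=float(sys.argv[3]); h=float(sys.argv[4])
yaw=np.arctan2(T[1,0],T[0,0])
draw(c,'side',k,w[0],w[1],[level(gp[0],gp[1]+off,yaw,gp[2]-h-.004,l) for l in brlines(0)],(0,0,255))
cv2.imwrite(f'pics/{name}.png',np.hstack([c0,c])[:, :800])
E
python3 look2.py q 305,235,50,70 0.002 .053
```

```text
t 9.40 pos [ 0.5689 -0.283   0.0785] F [-0.41 -0.06 -1.5 ] M [ 0.1  -0.03 -0.02] open 0.0068 q [-0.53  0.18  1.75 -0.13  1.15 -0.48]
[ 0.0032  0.0015 -0.1373]
grasp pt [ 0.569  -0.2804  0.0973]
```

View pics/q.png

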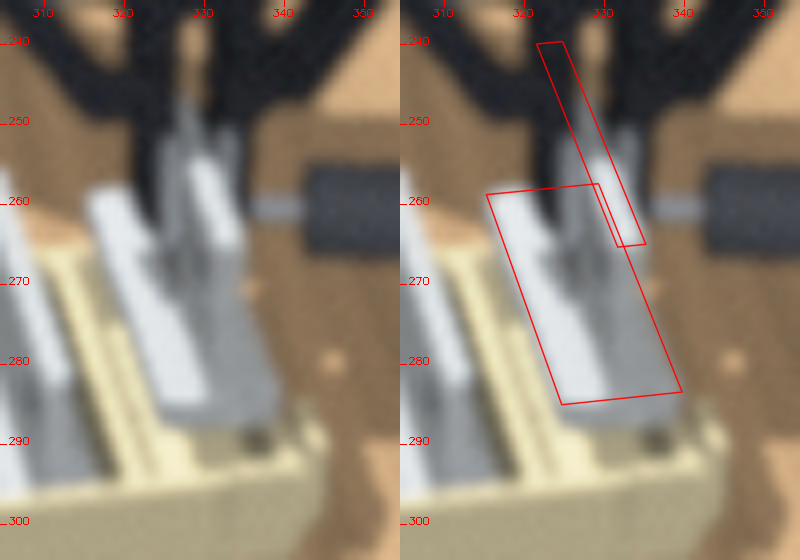

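Call:
step_arm:
  increments: "0 0.05 0.2 0 0 0;0 0 0.21 0 0 0;0 0 0 0 0 0;0 -0.02 0.15 0 0 0;0 0 0 0 0 0;0 0 0 0 0 0"

```text
t: 9.95
tool_pos: [0.5686, -0.2859, 0.0642]
tool_rot: [3.003, 0.004, -0.004]
contact_force: [0.9, -0.2, -2.1]
opening: 0.0069
```

```bash
python3 look2.py r 305,235,50,70 0.002 .053
```

```text
t 9.95 pos [ 0.5686 -0.2859  0.0642] F [ 0.88 -0.23 -2.07] M [ 0.11 -0.01 -0.  ] open 0.0069 q [-0.53  0.2   1.75 -0.13  1.13 -0.48]
[ 0.0028  0.0023 -0.1382]
grasp pt [ 0.5686 -0.2833  0.083 ]
```

View pics/r.png

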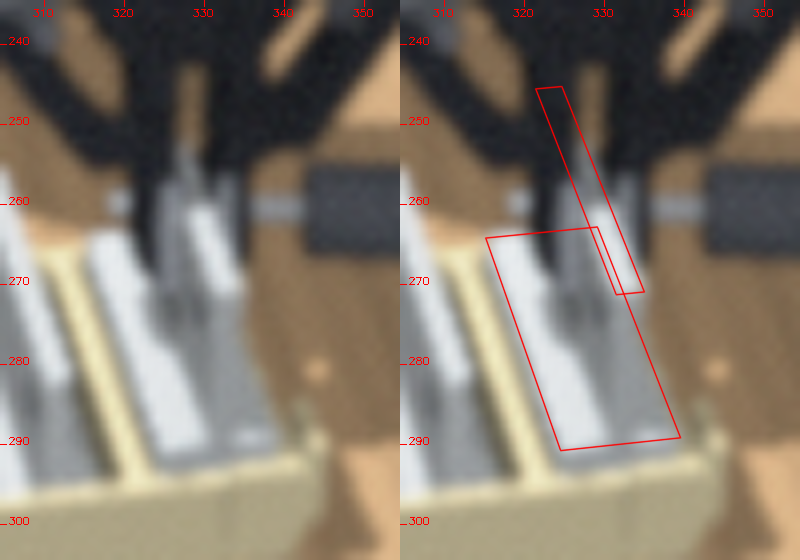

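Call:
step_arm:
  increments: "0 -0.02 0.12 0 0 0;0 -0.02 0.12 0 0 0;0 0 0 0 0 0;0 0 0 0 0 0"

```text
t: 10.33
tool_pos: [0.5687, -0.2856, 0.0582]
tool_rot: [3.003, 0.004, -0.003]
contact_force: [0.2, -0.4, -0.5]
opening: 0.007
```

Force-free; it's inside the rim now. Continue down.

Call:
step_arm:
  increments: "0 -0.02 0.15 0 0 0;0 -0.02 0.15 0 0 0;0 -0.02 0.15 0 0 0;0 0 0 0 0 0;0 0 0 0 0 0"

```text
t: 10.75
tool_pos: [0.5687, -0.2857, 0.0467]
tool_rot: [3.003, 0.004, -0.003]
contact_force: [-0.1, -1.6, -1.4]
opening: 0.007
```

Call:
step_arm:
  increments: "0 -0.02 0.14 0 0 0;0 -0.01 0.1 0 0 0;0 0 0.05 0 0 0;0 0 0 0 0 0;0 0 0 0 0 0"

```text
t: 11.17
tool_pos: [0.5689, -0.2861, 0.0399]
tool_rot: [3.003, 0.004, -0.002]
contact_force: [-0.6, -0.7, -0.5]
opening: 0.0069
```

Call:
step_arm:
  increments: "0 -0.01 0.06 0 0 0;0 -0.01 0.06 0 0 0;0 0 0 0 0 0;0 0 0 0 0 0"

```text
t: 11.5
tool_pos: [0.569, -0.2862, 0.0391]
tool_rot: [3.002, 0.004, -0.003]
contact_force: [-5.6, 3.4, 8.3]
opening: 0.0074
```

```bash
python3 look2.py s 305,235,50,70 0.002 .053
```

```text
t 11.50 pos [ 0.569  -0.2862  0.0391] F [-5.62  3.42  8.31] M [ 0.34  0.92 -0.03] open 0.0074 q [-0.53  0.23  1.76 -0.14  1.08 -0.47]
[ 0.0031  0.002  -0.1393]
grasp pt [ 0.5691 -0.2836  0.0579]
```

View pics/s.png

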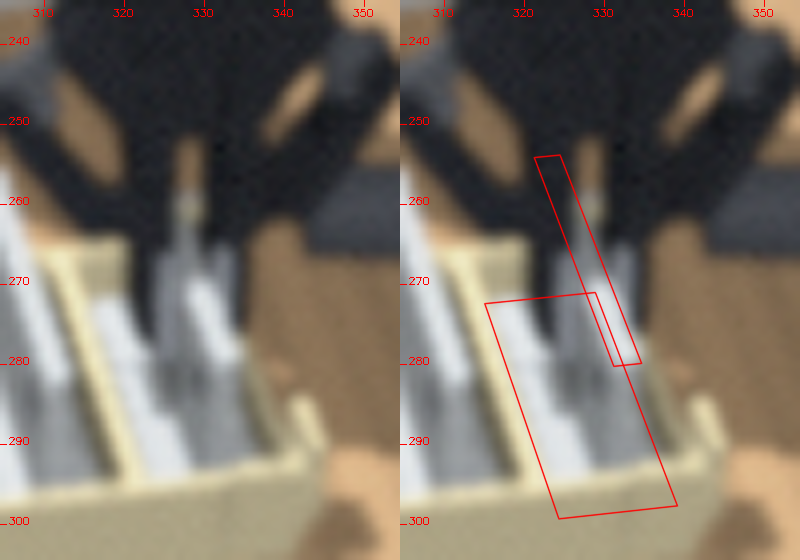

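Call:
step_arm:
  increments: "0 0 0 0 0 0;0 0 0 0 0 0;0 0 0 0 0 0"
  fingers: -0.3

```text
t: 11.8
tool_pos: [0.5691, -0.2862, 0.0371]
tool_rot: [3.003, 0.004, -0.002]
contact_force: [-0.6, 0.1, 0.1]
opening: 0.0301
```

Call:
step_arm:
  increments: "0 0 -0.4 0 0 0;0 0 -0.8 0 0 0;0 0 -1 0 0 0;0 0 -1 0 0 0;0 0 -1 0 0 0;0 0 -1 0 0 0;0 0 0 0 0 0;0 0 0 0 0 0"

```text
t: 12.47
tool_pos: [0.5704, -0.2686, 0.1688]
tool_rot: [3.0, 0.004, 0.004]
contact_force: [-0.5, -0.2, 0.4]
opening: 0.0298
```

```bash
python3 look.py t side 250,235,100,75 8; python3 -c "
from mv import *
H=stpose([-.0205,0.003,.17]); T=cur()[0]; m=H.copy(); 
plan(H)"
```

```text
t 12.47 pos [ 0.5704 -0.2686  0.1688] F [-0.53 -0.16  0.42] M [ 0.02  0.04 -0.01] open 0.0298 q [-0.5   0.07  1.7  -0.13  1.3  -0.48]
[ 0.0025 -0.003  -0.1412]
rows 12 0.078 -0.937 -0.364 0.086 -0.427 -0.131 | final pos [0.5987 0.0231 0.2425]
```

View pics/t.png

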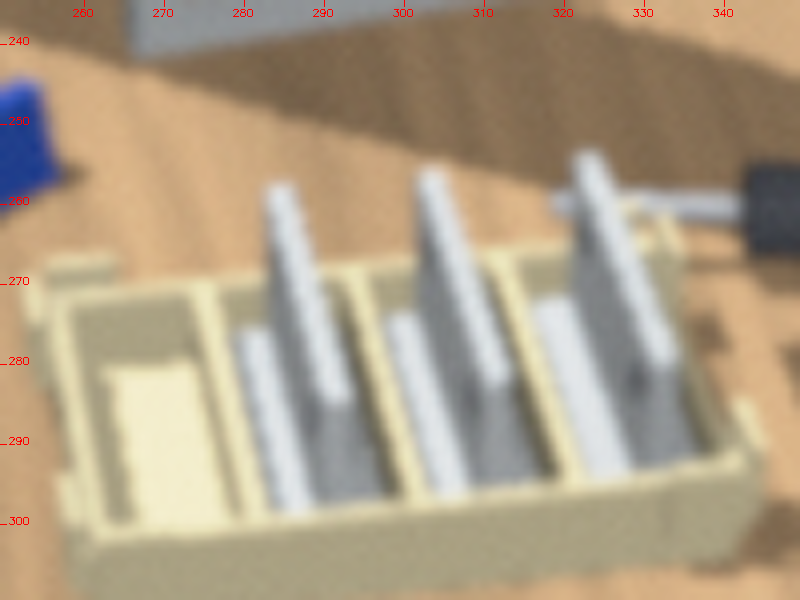

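Call:
step_arm:
  increments: "0.08 -0.94 -0.36 0.09 -0.43 -0.13;0.08 -0.94 -0.36 0.09 -0.43 -0.13;0.08 -0.94 -0.36 0.09 -0.43 -0.13;0.08 -0.94 -0.36 0.09 -0.43 -0.13;0.08 -0.94 -0.36 0.09 -0.43 -0.13;0.08 -0.94 -0.36 0.09 -0.43 -0.13;0.08 -0.94 -0.36 0.08 -0.43 -0.13;0.08 -0.94 -0.36 0.08 -0.43 -0.13;0.08 -0.93 -0.36 0.08 -0.43 -0.13;0.08 -0.93 -0.36 0.08 -0.43 -0.13;0.08 -0.93 -0.36 0.08 -0.42 -0.13;0.08 -0.93 -0.36 0.08 -0.42 -0.13"
  fingers: -0.2

```text
t: 13.52
tool_pos: [0.5984, 0.0239, 0.239]
tool_rot: [2.994, 0.19, -0.815]
contact_force: [0.7, -0.1, 0.8]
opening: 0.0342
```

Call:
step_arm:
  increments: "0 0 0 0 0 0;0 0 0 0 0 0;0 0 0 0 0 0;0 0 0 0 0 0"

```text
t: 13.85
tool_pos: [0.5985, 0.0219, 0.2398]
tool_rot: [2.995, 0.187, -0.809]
contact_force: [-0.4, -1.0, -0.3]
opening: 0.0344
```

```bash
python3 look.py u side 250,110,95,100 6; python3 -c "
from mv import *
plan(stpose([-.0205,0.003,.09]))
p=cv2.cvtColor(ctrl.get_image('top')['pixels'],cv2.COLOR_RGB2BGR);cv2.imwrite('pics/u_top.png',crop(p,235,150,75,85,7))"
```

```text
t 13.85 pos [0.5985 0.0219 0.2398] F [-0.43 -0.97 -0.33] M [ 0.05 -0.22  0.05] open 0.0344 q [-0.05  0.33  1.34 -0.09  1.98 -0.19]
[ 0.1446  0.5228 -0.0733]
rows 4 -0.007 -0.012 0.778 -0.000 0.008 -0.004 | final pos [0.5591 0.018  0.1732]
```

View pics/u.png

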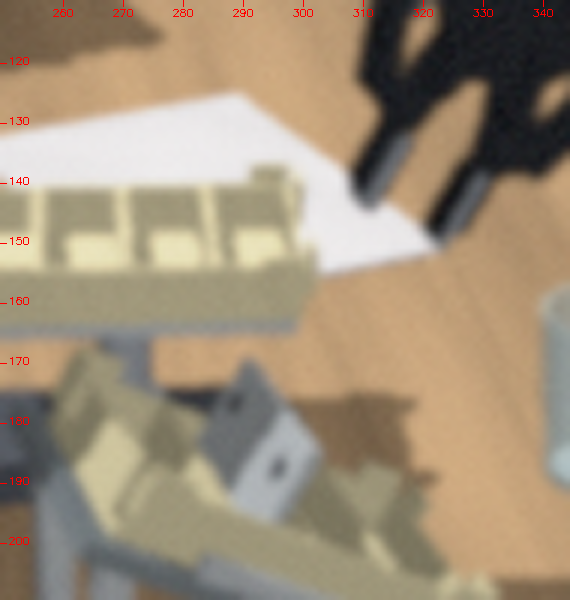

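View pics/u_top.png

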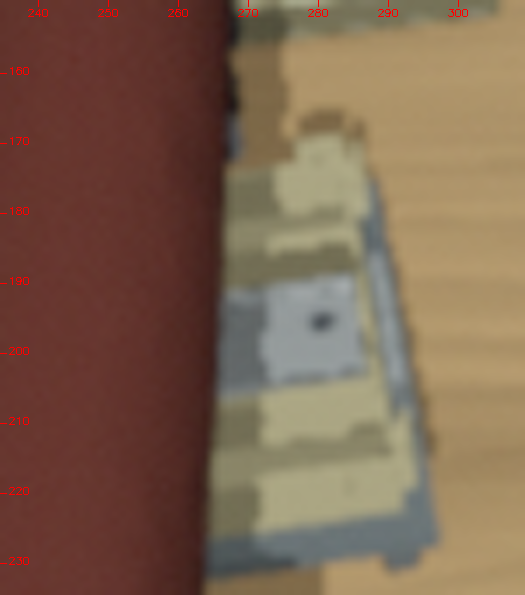

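Call:
step_arm:
  increments: "-0.01 -0.01 0.78 0 0.01 0;-0.01 -0.01 0.78 0 0.01 0;0 -0.01 0.78 0 0.01 0;0 -0.01 0.78 0 0 -0.01;0 0 0 0 0 0;0 0 0 0 0 0;0 0 0 0 0 0"

```text
t: 14.53
tool_pos: [0.5606, 0.0184, 0.1748]
tool_rot: [2.998, 0.19, -0.799]
contact_force: [1.1, -0.0, 0.2]
opening: 0.0341
```

```bash
python3 look.py v side 270,130,70,75 8; python3 -c "
from mv import *
plan(stpose([-.0205,0.003,.037]))"
```

```text
t 14.53 pos [0.5606 0.0184 0.1748] F [ 1.06 -0.02  0.25] M [-0.01 -0.27 -0.03] open 0.0341 q [-0.05  0.29  1.5  -0.09  1.86 -0.18]
[ 0.1456  0.5164 -0.0729]
rows 3 -0.012 0.003 0.743 0.002 -0.012 -0.000 | final pos [0.5328 0.0147 0.1273]
```

View pics/v.png

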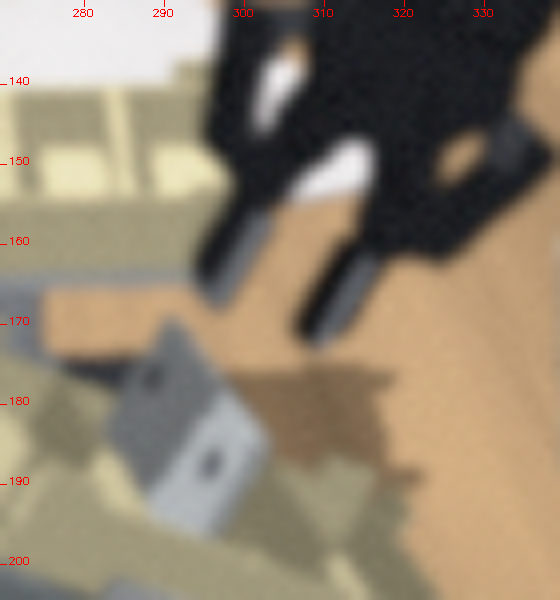

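Call:
step_arm:
  increments: "-0.01 0 0.74 0 -0.01 0;-0.01 0 0.74 0 -0.01 0;-0.01 0 0.74 0 -0.01 0;0 0 0 0 0 0;0 0 0 0 0 0;0 0 0 0 0 0"

```text
t: 15.08
tool_pos: [0.5332, 0.0151, 0.1276]
tool_rot: [2.997, 0.19, -0.802]
contact_force: [-0.5, -0.2, 0.2]
opening: 0.0343
```

```bash
python3 look.py w side 270,130,70,75 8; python3 -c "
from mv import *
plan(stpose([-.0205,0.003,.037]))"
```

```text
t 15.08 pos [0.5332 0.0151 0.1276] F [-0.52 -0.21  0.15] M [ 0.06 -0.26 -0.04] open 0.0343 q [-0.06  0.28  1.6  -0.1   1.77 -0.18]
[ 0.1465  0.5181 -0.0737]
rows 1 -0.015 0.014 0.031 0.011 -0.013 0.002 | final pos [0.5328 0.0147 0.1273]
```

View pics/w.png

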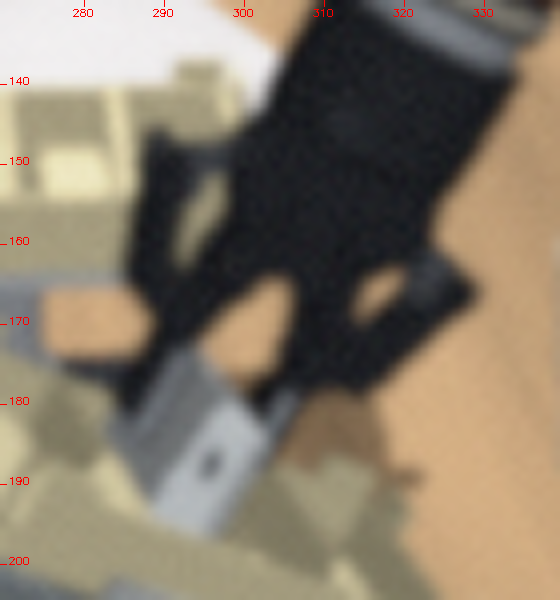

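Call:
step_arm:
  increments: "0 0 0 0 0 0;0 0 0 0 0 0;0 0 0 0 0 0;0 0 0 0 0 0;0 0 0 0 0 0"
  fingers: -1
  newtons: 90

```text
t: 15.55
tool_pos: [0.5321, 0.0151, 0.1273]
tool_rot: [2.996, 0.191, -0.806]
contact_force: [-0.8, -0.7, 5.0]
opening: 0.0068
```

Call:
step_arm:
  increments: "0 0 -0.2 0 0 0;0 0 -0.4 0 0 0;0 0 -0.7 0 0 0;0 0 -0.9 0 0 0;0 0 -0.9 0 0 0;0 0 -0.9 0 0 0;0 0 -0.7 0 0 0;0 0 0 0 0 0;0 0 0 0 0 0;0 0 0 0 0 0"

```text
t: 16.38
tool_pos: [0.5896, 0.0227, 0.2262]
tool_rot: [2.996, 0.191, -0.808]
contact_force: [-0.1, 0.7, -2.2]
opening: 0.0068
```

```bash
python3 look.py x side 270,110,70,100 6; python3 -c "
from mv import *
plan(lvpose(KP,[-.0685,0.001,.13]))"
```

```text
t 16.38 pos [0.5896 0.0227 0.2262] F [-0.09  0.66 -2.25] M [ 0.02 -0.36  0.02] open 0.0068 q [-0.05  0.32  1.38 -0.09  1.96 -0.19]
[ 0.1469  0.5225 -0.0734]
rows 12 -0.490 0.967 0.486 0.027 0.440 0.101 | final pos [ 0.4303 -0.2803  0.13  ]
```

View pics/x.png

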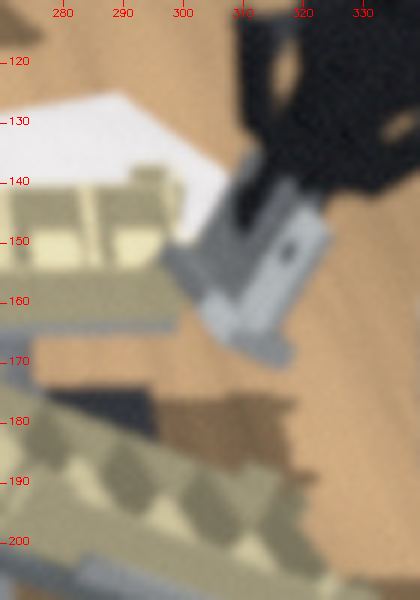

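Call:
step_arm:
  increments: "-0.49 0.97 0.49 0.03 0.44 0.1;-0.49 0.97 0.49 0.03 0.44 0.1;-0.49 0.97 0.49 0.03 0.44 0.1;-0.49 0.97 0.49 0.03 0.44 0.1;-0.49 0.97 0.49 0.03 0.44 0.1;-0.49 0.97 0.49 0.03 0.44 0.1;-0.49 0.97 0.49 0.03 0.44 0.1;-0.49 0.97 0.49 0.03 0.44 0.1;-0.49 0.97 0.48 0.02 0.44 0.1;-0.49 0.96 0.48 0.02 0.44 0.1;-0.49 0.96 0.48 0.02 0.44 0.1;-0.49 0.96 0.48 0.02 0.44 0.11"

```text
t: 17.43
tool_pos: [0.4292, -0.2803, 0.1291]
tool_rot: [-3.141, -0.003, -0.005]
contact_force: [0.6, -0.3, -1.9]
opening: 0.0065
```

Call:
step_arm:
  increments: "0 0 0 0 0 0;0 0 0 0 0 0;0 0 0 0 0 0;0 0 0 0 0 0"

```text
t: 17.77
tool_pos: [0.4315, -0.2794, 0.1309]
tool_rot: [-3.142, -0.006, -0.004]
contact_force: [0.2, -0.3, -2.4]
opening: 0.0064
```

```bash
python3 -c "
from mv import *
say();plan(lvpose(KP,[-.0685,0.001,.085]))"
```

```text
t 17.77 pos [ 0.4315 -0.2794  0.1309] F [ 0.17 -0.26 -2.37] M [-0.01 -0.04  0.  ] open 0.0064 q [-0.72 -0.13  1.96  0.    1.31 -0.72]
rows 2 -0.027 0.017 0.917 -0.000 -0.012 0.004 | final pos [ 0.4303 -0.2803  0.085 ]
```

Call:
step_arm:
  increments: "-0.03 0.02 0.9 0 -0.01 0;-0.03 0.02 0.9 0 -0.01 0;0 0 0 0 0 0;0 0 0 0 0 0;0 0 0 0 0 0;0 0 0 0 0 0"

```text
t: 18.27
tool_pos: [0.4311, -0.2818, 0.0878]
tool_rot: [3.139, 0.006, 0.005]
contact_force: [1.2, -0.4, -1.5]
opening: 0.007
```

```bash
python3 look2.py y 252,238,50,70 0.0005 .054;
```

```text
t 18.27 pos [ 0.4311 -0.2818  0.0878] F [ 1.18 -0.43 -1.54] M [-0.01  0.    0.01] open 0.0070 q [-0.72 -0.08  1.99  0.    1.22 -0.73]
[ 0.0037 -0.003  -0.0024]
grasp pt [ 0.431  -0.2817  0.1068]
```

View pics/y.png

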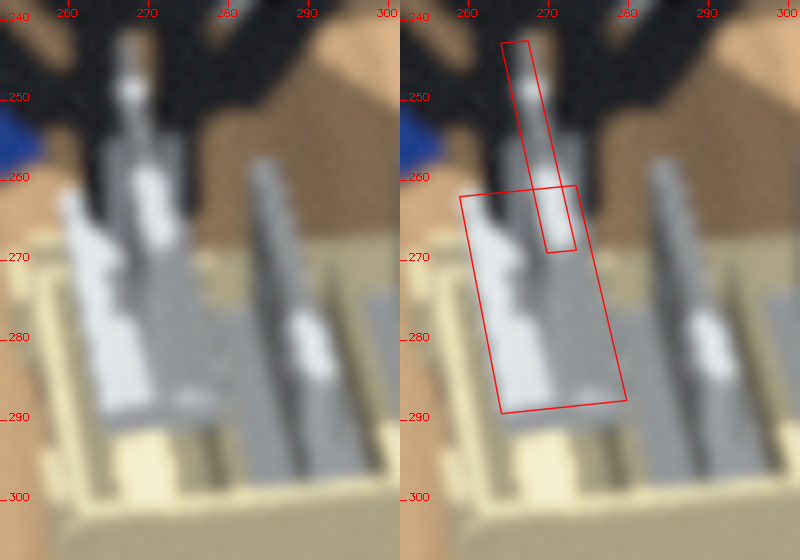

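```bash
python3 -c "
from mv import *
p=cv2.imread('pics/y_full.png'); w=(248,250,100,68);k=8
c=crop(p,*w,k)
L=traylines()
draw(c,'side',k,w[0],w[1],[level(KP[0],-.2800,KP[2],0,l) for l in L[:5]+L[5:6]],(255,0,0))
draw(c,'side',k,w[0],w[1],[level(.431,-.279,.003,.0528-.004,l) for l in brlines(0)],(0,0,255))
cv2.imwrite('pics/z.png',c)"
```

```text
(no output)
```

View pics/z.png

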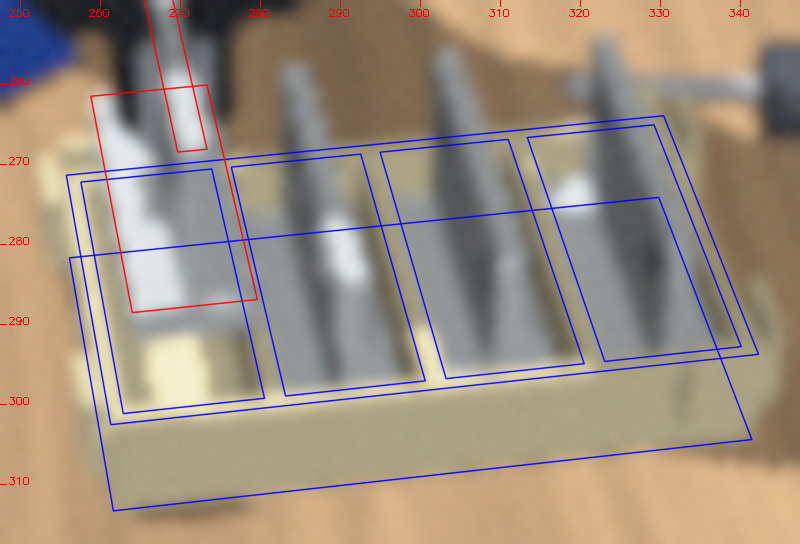

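```bash
python3 -c "
from mv import *
say();T=lvpose(KP,[0,0,0]); T[:3,3]=[.4285,-.2826,.069]; plan(T)"
```

```text
t 18.32 pos [ 0.431  -0.2819  0.0878] F [-0.06  0.16 -1.9 ] M [ 0.02  0.03 -0.01] open 0.0068 q [-0.72 -0.08  1.99  0.    1.22 -0.73]
rows 1 -0.101 0.027 0.751 0.024 -0.030 0.002 | final pos [ 0.4285 -0.2826  0.069 ]
```

Call:
step_arm:
  increments: "-0.1 0.03 0.35 0.02 -0.03 0;0 0 0.4 0 0 0;0 0 0 0 0 0;0 0 0 0 0 0;0 0 0 0 0 0;0 0 0 0 0 0"

```text
t: 18.82
tool_pos: [0.4272, -0.2821, 0.0672]
tool_rot: [-3.14, -0.004, 0.004]
contact_force: [0.1, 0.3, -1.8]
opening: 0.0067
```

```bash
python3 look2.py aa 252,238,50,70 0.003 .054;
```

```text
t 18.82 pos [ 0.4272 -0.2821  0.0672] F [ 0.1   0.29 -1.84] M [-0.04  0.02 -0.03] open 0.0067 q [-0.73 -0.05  2.01 -0.    1.19 -0.73]
[0.0026 0.0023 0.0017]
grasp pt [ 0.4273 -0.2821  0.0862]
```

View pics/aa.png

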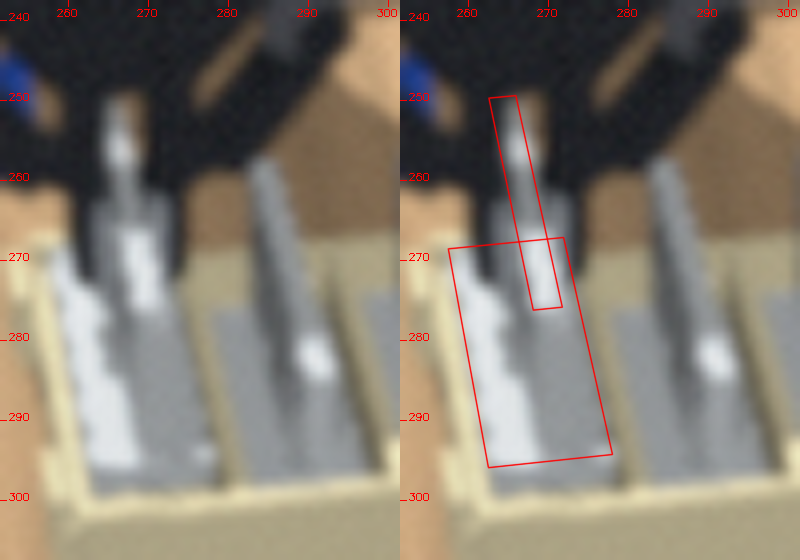

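Call:
step_arm:
  increments: "0.05 0 0.05 0 0 0;0 0 0.12 0 0 0;0 0 0.12 0 0 0;0 0 0 0 0 0;0 0 0 0 0 0;0 0 0 0 0 0"

```text
t: 19.37
tool_pos: [0.4284, -0.282, 0.0598]
tool_rot: [-3.14, -0.004, 0.004]
contact_force: [1.0, -0.6, -1.6]
opening: 0.007
```

Force-free at 59.8 mm (underside inside the rim). Continue.

Call:
step_arm:
  increments: "0 0 0.15 0 0 0;0 0 0.15 0 0 0;0 0 0.15 0 0 0;0 0 0 0 0 0;0 0 0 0 0 0;0 0 0 0 0 0"

```text
t: 19.87
tool_pos: [0.4284, -0.282, 0.0486]
tool_rot: [-3.14, -0.004, 0.004]
contact_force: [-0.6, 0.1, -2.6]
opening: 0.0069
```

Call:
step_arm:
  increments: "0 0 0.15 0 0 0;0 0 0.13 0 0 0;0 0 0.08 0 0 0;0 0 0 0 0 0;0 0 0 0 0 0;0 0 0 0 0 0"

```text
t: 20.37
tool_pos: [0.4285, -0.282, 0.0397]
tool_rot: [-3.14, -0.004, 0.003]
contact_force: [-0.8, -0.7, -2.0]
opening: 0.0069
```

Call:
step_arm:
  increments: "0 0 0.05 0 0 0;0 0 0.04 0 0 0;0 0 0 0 0 0;0 0 0 0 0 0"

```text
t: 20.7
tool_pos: [0.4285, -0.2821, 0.0375]
tool_rot: [-3.14, -0.004, 0.003]
contact_force: [0.3, -0.3, -1.8]
opening: 0.0066
```

Call:
step_arm:
  increments: "0 0 0.04 0 0 0;0 0 0.04 0 0 0;0 0 0 0 0 0;0 0 0 0 0 0"

```text
t: 21.03
tool_pos: [0.4286, -0.2821, 0.0374]
tool_rot: [-3.139, -0.005, 0.005]
contact_force: [-5.0, 5.4, 11.7]
opening: 0.0067
```

Call:
step_arm:
  increments: "0 0 0 0 0 0;0 0 0 0 0 0;0 0 0 0 0 0"
  fingers: -0.3

```text
t: 21.28
tool_pos: [0.4286, -0.2821, 0.0355]
tool_rot: [-3.14, -0.004, 0.003]
contact_force: [-0.5, -0.4, -0.6]
opening: 0.03
```

Call:
step_arm:
  increments: "0 0 -0.4 0 0 0;0 0 -0.8 0 0 0;0 0 -1 0 0 0;0 0 -1 0 0 0;0 0 -1 0 0 0;0 0 -1 0 0 0;0 0 -1 0 0 0;0 0 0 0 0 0;0 0 0 0 0 0"
  fingers: 0

```text
t: 22.03
tool_pos: [0.4298, -0.2831, 0.1932]
tool_rot: [3.14, 0.004, 0.002]
contact_force: [-0.1, -0.4, -0.1]
opening: 0.0427
```

```bash
python3 look.py bb side 250,240,100,75 8;python3 -c "
from mv import *
p=cv2.cvtColor(ctrl.get_image('top')['pixels'],cv2.COLOR_RGB2BGR);cv2.imwrite('pics/bb_top.png',crop(p,235,150,75,85,7))
plan(stpose([0,0.003,.17]))"
```

```text
t 22.03 pos [ 0.4298 -0.2831  0.1932] F [-0.13 -0.37 -0.13] M [-0.03 -0.01  0.02] open 0.0427 q [-0.73 -0.19  1.91 -0.    1.42 -0.73]
[ 0.0028 -0.0014 -0.0017]
rows 13 0.590 -0.908 -0.286 -0.027 -0.400 -0.092 | final pos [0.6163 0.0253 0.2322]
```

View pics/bb.png

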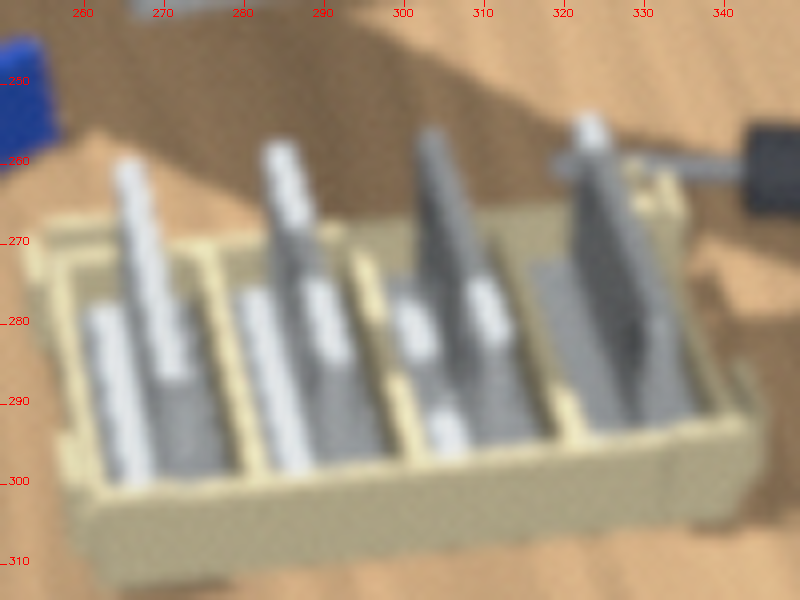

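View pics/bb_top.png

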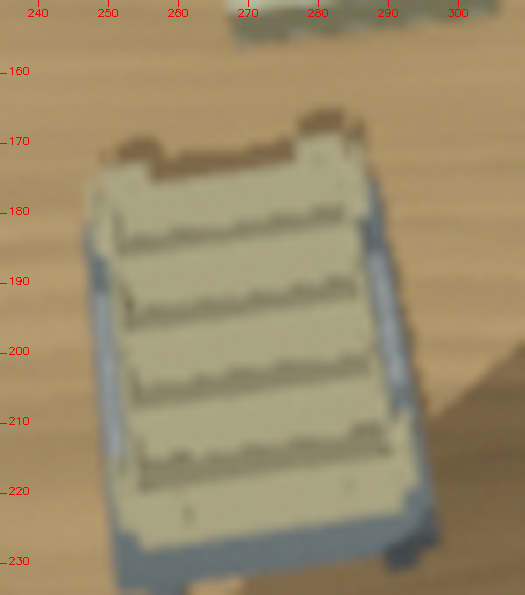

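```bash
python3 -c "
from mv import *
im=ctrl.get_image('top')['pixels'];p=cv2.cvtColor(im,cv2.COLOR_RGB2BGR);cv2.imwrite('pics/cc_t.png',p)
q=cv2.imread('pics/bb_full.png')
for n,w,k,im in (('top',(238,162,62,72),8,p),('side',(252,160,86,65),9,q)):
    c=crop(im,*w,k); L=traylines(); draw(c,n,k,w[0],w[1],[stand(*ST,l) for l in L],(255,0,0)); cv2.imwrite(f'pics/cc_{n}.png',c)
    cv2.imwrite(f'pics/cd_{n}.png',crop(im,*w,k))
"
```

```text
(no output)
```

View pics/cc_top.png

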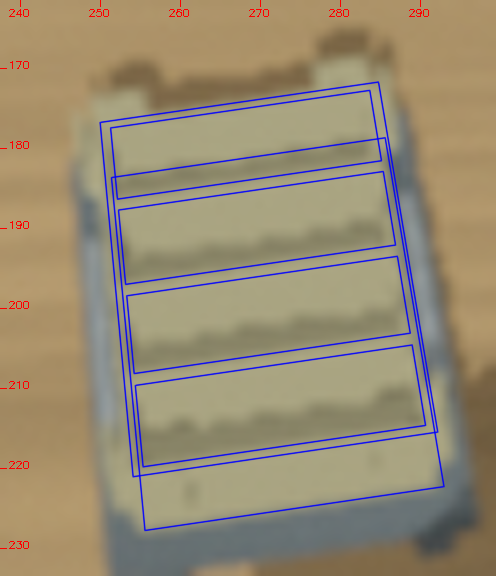

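View pics/cc_side.png

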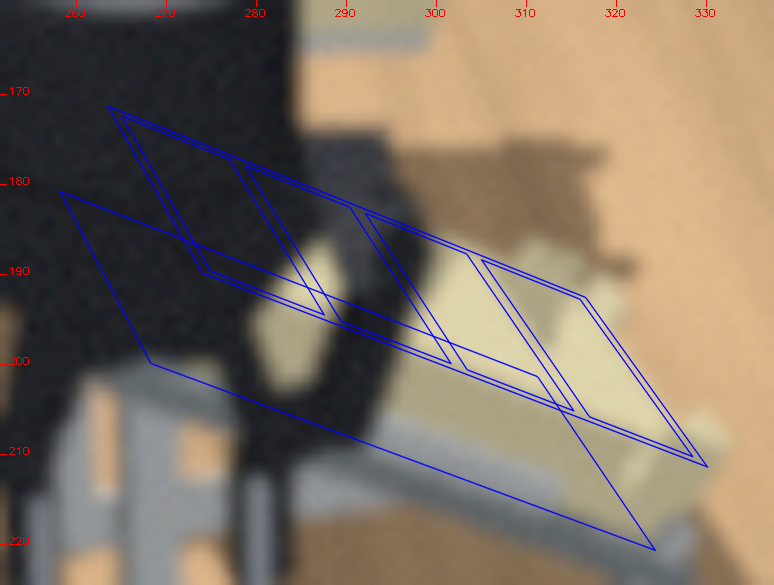

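View pics/cd_side.png

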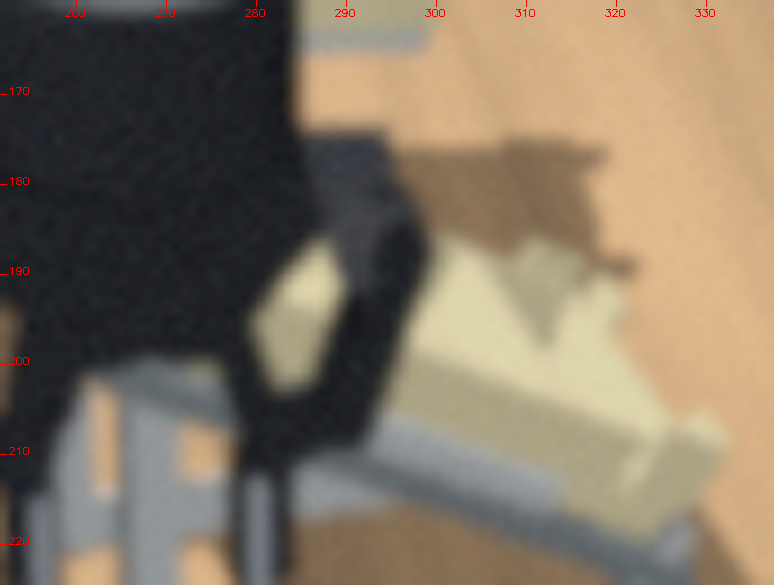

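```bash
python3 -c "
from mv import *
say();plan(stpose([0.001,0.001,.16]))"
```

```text
t 22.18 pos [ 0.4281 -0.2817  0.189 ] F [-0.16  0.82  0.43] M [ 0.01 -0.03  0.03] open 0.0426 q [-0.73 -0.19  1.91 -0.    1.42 -0.73]
rows 12 0.633 -0.976 -0.278 -0.030 -0.433 -0.100 | final pos [0.6125 0.0228 0.2231]
```

Call:
step_arm:
  increments: "0.63 -0.98 -0.28 -0.03 -0.43 -0.1;0.63 -0.98 -0.28 -0.03 -0.43 -0.1;0.63 -0.98 -0.28 -0.03 -0.43 -0.1;0.63 -0.98 -0.28 -0.03 -0.43 -0.1;0.63 -0.98 -0.28 -0.03 -0.43 -0.1;0.63 -0.98 -0.28 -0.03 -0.43 -0.1;0.63 -0.98 -0.28 -0.03 -0.43 -0.1;0.63 -0.97 -0.28 -0.03 -0.43 -0.1;0.63 -0.97 -0.28 -0.03 -0.44 -0.1;0.64 -0.97 -0.28 -0.03 -0.44 -0.1;0.64 -0.97 -0.27 -0.03 -0.44 -0.1;0.64 -0.97 -0.27 -0.03 -0.44 -0.1"

```text
t: 23.18
tool_pos: [0.6127, 0.0236, 0.2227]
tool_rot: [2.994, 0.19, -0.809]
contact_force: [-1.0, -0.7, -0.6]
opening: 0.0428
```

Call:
step_arm:
  increments: "0 0 0 0 0 0;0 0 0 0 0 0;0 0 0 0 0 0;0 0 0 0 0 0"

```text
t: 23.52
tool_pos: [0.6121, 0.0212, 0.2242]
tool_rot: [2.996, 0.187, -0.802]
contact_force: [-0.3, 0.2, 0.4]
opening: 0.0427
```

```bash
python3 -c "
from mv import *
say();plan(stpose([0.001,0.001,.06]))"
```

```text
t 23.52 pos [0.6121 0.0212 0.2242] F [-0.35  0.22  0.4 ] M [-0.02 -0.26 -0.04] open 0.0427 q [-0.05  0.37  1.32 -0.1   1.96 -0.18]
rows 5 0.009 -0.013 0.806 0.003 -0.000 -0.004 | final pos [0.5629 0.0165 0.1365]
```

Call:
step_arm:
  increments: "0.01 -0.01 0.81 0 0 0;0.01 -0.01 0.81 0 0 0;0.01 -0.01 0.81 0 0 0;0.01 -0.01 0.81 0 0 0;0.01 -0.01 0.81 0 0 0;0 0 0 0 0 0;0 0 0 0 0 0;0 0 0 0 0 0"

```text
t: 24.18
tool_pos: [0.5642, 0.0162, 0.1377]
tool_rot: [2.997, 0.187, -0.798]
contact_force: [0.3, 0.3, 0.1]
opening: 0.0427
```

```bash
python3 look.py dd side 260,140,75,72 8;python3 -c "
from mv import *
plan(stpose([0.001,0.001,.009]))"
```

```text
t 24.18 pos [0.5642 0.0162 0.1377] F [0.33 0.25 0.09] M [ 0.   -0.24 -0.04] open 0.0427 q [-0.06  0.33  1.52 -0.1   1.8  -0.18]
[ 0.1444  0.5157 -0.0743]
rows 3 -0.012 -0.005 0.710 0.007 -0.014 -0.007 | final pos [0.5376 0.0133 0.0923]
```

View pics/dd.png

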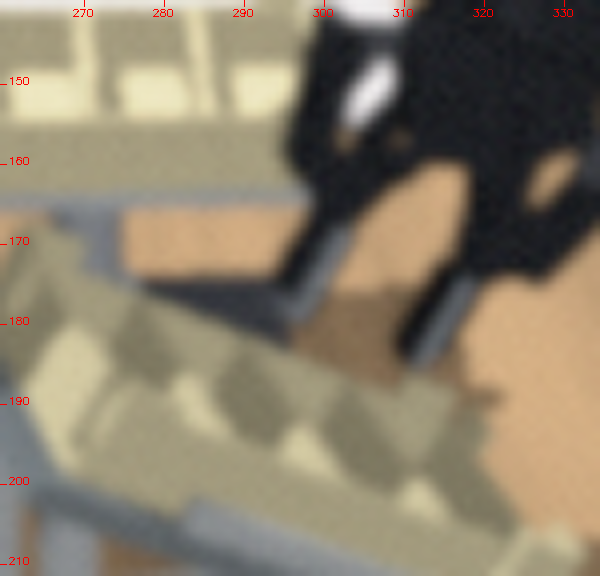

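Call:
step_arm:
  increments: "-0.01 0 0.4 0.01 -0.02 -0.01;-0.01 0 0.4 0.01 -0.02 -0.01;-0.01 -0.01 0.4 0 0 0;0 0 0 0 0 0;0 0 0 0 0 0;0 0 0 0 0 0"
  newtons: 50

```text
t: 24.73
tool_pos: [0.5478, 0.0152, 0.1103]
tool_rot: [2.996, 0.191, -0.809]
contact_force: [0.1, 0.6, 0.5]
opening: 0.0426
```

```bash
python3 look.py ee side 260,140,75,72 8;python3 -c "
from mv import *
plan(stpose([0.001,0.001,.009])); print(proj('side',stand(*ST,[[0,-.0525,.032],[0,.0525,.032],[0,0,.032]])))"
```

```text
t 24.73 pos [0.5478 0.0152 0.1103] F [0.06 0.63 0.53] M [ 0.03 -0.24  0.03] open 0.0426 q [-0.06  0.33  1.57 -0.1   1.76 -0.18]
[ 0.1472  0.5227 -0.0733]
rows 1 0.000 0.022 0.850 0.000 0.029 0.010 | final pos [0.5376 0.0133 0.0923]
[[302.45582091 200.19107268]
 [291.16894682 182.80579429]
 [296.63283886 191.22187863]]
```

View pics/ee.png

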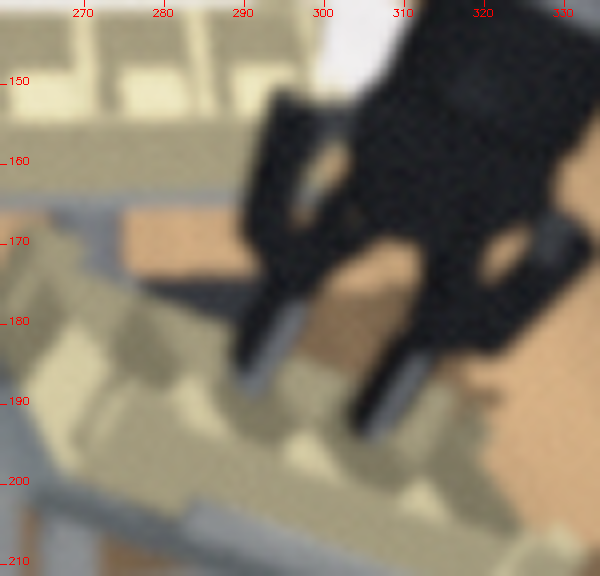

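Call:
step_arm:
  increments: "0 0.01 0.4 0 0.01 0;0 0.01 0.4 0 0.01 0;0 0 0 0 0 0;0 0 0 0 0 0;0 0 0 0 0 0"

```text
t: 25.2
tool_pos: [0.5378, 0.0134, 0.093]
tool_rot: [2.997, 0.191, -0.806]
contact_force: [-0.3, -0.8, -0.1]
opening: 0.0428
```

```bash
python3 look.py ff side 260,140,75,72 8;python3 -c "
from mv import *
plan(stpose([0.001,0.001,.009]))"
```

```text
t 25.20 pos [0.5378 0.0134 0.093 ] F [-0.32 -0.77 -0.07] M [ 0.05 -0.22  0.01] open 0.0428 q [-0.06  0.33  1.61 -0.1   1.72 -0.18]
[ 0.1469  0.5208 -0.0728]
rows 1 0.003 0.000 0.046 -0.001 0.011 0.009 | final pos [0.5376 0.0133 0.0923]
```

View pics/ff.png

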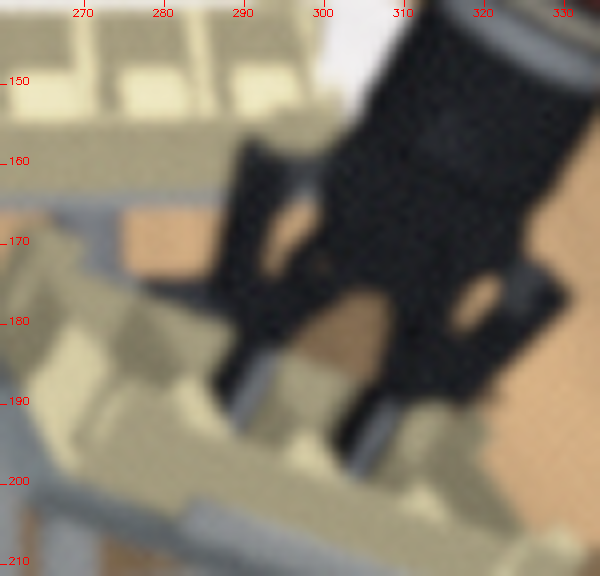

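Fingers straddle the middle divider, force-free. Closing.

Call:
step_arm:
  increments: "0 0 0 0 0 0;0 0 0 0 0 0;0 0 0 0 0 0;0 0 0 0 0 0;0 0 0 0 0 0;0 0 0 0 0 0"
  fingers: -1
  newtons: 80

```text
t: 25.75
tool_pos: [0.5368, 0.0132, 0.0946]
tool_rot: [2.995, 0.191, -0.812]
contact_force: [-7.0, -1.0, 6.7]
opening: 0.0041
```

Call:
step_arm:
  increments: "0 0 -0.2 0 0 0;0 0 -0.3 0 0 0;0 0 -0.3 0 0 0;0 0 -0.3 0 0 0;0 0 0 0 0 0;0 0 0 0 0 0"

```text
t: 26.25
tool_pos: [0.5529, 0.0151, 0.1178]
tool_rot: [2.998, 0.191, -0.801]
contact_force: [0.2, -0.2, -4.0]
opening: 0.0041
```

```bash
python3 look.py gg side 250,130,90,90 6
```

```text
t 26.25 pos [0.5529 0.0151 0.1178] F [ 0.15 -0.17 -3.97] M [ 0.01 -0.45  0.02] open 0.0041 q [-0.06  0.33  1.56 -0.09  1.77 -0.18]
[ 0.1467  0.5173 -0.0728]
```

View pics/gg.png

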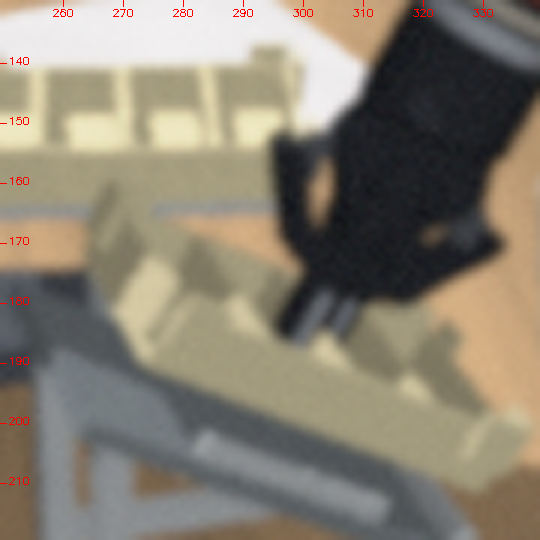

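```bash
python3 -c "
from mv import *
T=cur()[0]; m=T.copy(); m[:3,3]=[.59,.03,.27]; plan(m)
plan(lvpose(PI,[0,0,.225]),m)"
```

```text
rows 7 -0.242 -0.057 -0.868 0.000 0.000 0.000 | final pos [0.59 0.03 0.27]
rows 10 -0.255 -0.957 0.256 0.060 0.521 0.224 | final pos [0.506 0.266 0.225]
```

Call:
step_arm:
  increments: "-0.1 -0.03 -0.43 0 0 0;-0.24 -0.06 -0.87 0 0 0;-0.24 -0.06 -0.87 0 0 0;-0.24 -0.06 -0.87 0 0 0;-0.24 -0.06 -0.87 0 0 0;-0.24 -0.06 -0.87 0 0 0;-0.24 -0.06 -0.87 0 0 0;-0.14 -0.03 -0.43 0 0 0;0 0 0 0 0 0;0 0 0 0 0 0;0 0 0 0 0 0"

```text
t: 27.22
tool_pos: [0.5891, 0.0305, 0.2678]
tool_rot: [2.996, 0.191, -0.809]
contact_force: [0.2, -0.4, -2.5]
opening: 0.004
```

```bash
python3 -c "
from mv import *
say(); plan(lvpose(PI,[0,0,.225]))"
```

```text
t 27.22 pos [0.5891 0.0305 0.2678] F [ 0.23 -0.35 -2.46] M [-0.   -0.49 -0.  ] open 0.0040 q [-0.04  0.3   1.34 -0.09  2.02 -0.18]
rows 10 -0.254 -0.955 0.247 0.059 0.525 0.224 | final pos [0.506 0.266 0.225]
```

Call:
step_arm:
  increments: "-0.21 -0.8 0.21 0.05 0.44 0.19;-0.21 -0.8 0.21 0.05 0.44 0.19;-0.21 -0.8 0.21 0.05 0.44 0.19;-0.21 -0.8 0.21 0.05 0.44 0.19;-0.21 -0.8 0.21 0.05 0.44 0.19;-0.21 -0.8 0.21 0.05 0.44 0.19;-0.21 -0.8 0.2 0.05 0.44 0.19;-0.21 -0.8 0.2 0.05 0.44 0.19;-0.21 -0.8 0.2 0.05 0.44 0.18;-0.21 -0.79 0.2 0.05 0.43 0.18;-0.22 -0.79 0.2 0.05 0.43 0.18;-0.22 -0.79 0.2 0.05 0.43 0.18"

```text
t: 28.22
tool_pos: [0.5057, 0.2669, 0.2236]
tool_rot: [3.136, -0.162, 0.0]
contact_force: [0.0, 0.4, -2.8]
opening: 0.0039
```

Call:
step_arm:
  increments: "0 0 0 0 0 0;0 0 0 0 0 0;0 0 0 0 0 0;0 0 0 0 0 0"

```text
t: 28.55
tool_pos: [0.5076, 0.2658, 0.2255]
tool_rot: [3.137, -0.161, 0.001]
contact_force: [-0.1, -0.6, -1.8]
opening: 0.0039
```

```bash
python3 -c "
from mv import *
say(); T,o=cur(); yaw=np.arctan2(T[1,0],T[0,0]); print(yaw,T[:3,2])
plan(lvpose(PI,[0,0,.20]))
for n,w,k in (('side',(225,95,95,85),8),('top',(140,140,90,105),5)):
    p=cv2.cvtColor(ctrl.get_image(n)['pixels'],cv2.COLOR_RGB2BGR);cv2.imwrite(f'pics/hh_{n}_full.png',p)
    c=crop(p,*w,k)[:600,:800]; L=traylines()
    draw(c,n,k,w[0],w[1],[level(T[0,3],T[1,3],yaw,T[2,3]-.010,l) for l in L],(0,0,255))
    draw(c,n,k,w[0],w[1],[level(*PI,.142-.032,l) for l in L],(255,0,0))
    cv2.imwrite(f'pics/hh_{n}.png',c)
"
```

```text
t 28.55 pos [0.5076 0.2658 0.2255] F [-0.13 -0.58 -1.82] M [-0.02 -0.    0.02] open 0.0039 q [ 0.35 -0.07  1.74 -0.    1.47  0.46]
-0.1027199271308247 [ 8.77933840e-04 -9.40685695e-04 -9.99999172e-01]
rows 2 -0.033 -0.001 0.510 0.004 -0.005 -0.004 | final pos [0.506 0.266 0.2  ]
```

View pics/hh_side.png

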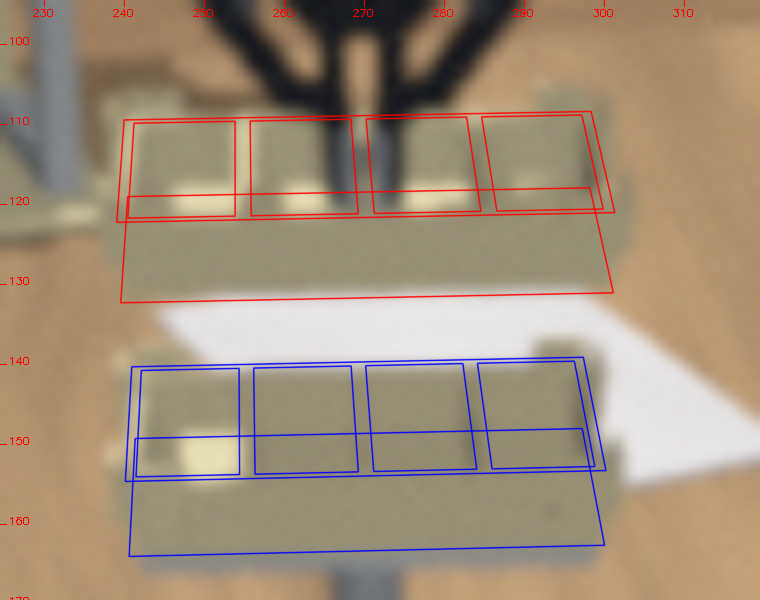

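View pics/hh_top.png

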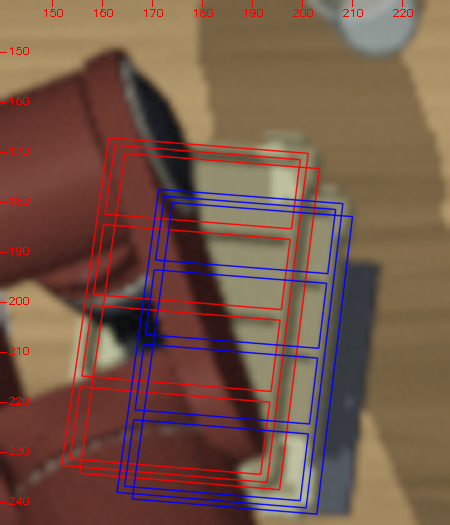

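```bash
python3 -c "
from mv import *
L=traylines(); p=cv2.imread('pics/hh_top_full.png'); w=(165,160,50,86);k=7
c=crop(p,*w,k);c0=c.copy()
draw(c,'top',k,w[0],w[1],[level(.5076,.2658,-.1027,.2155,l) for l in L[:5]],(0,0,255))
draw(c,'top',k,w[0],w[1],[level(*PI,.142-.032,l) for l in L[:1]],(255,0,0))
cv2.imwrite('pics/ii.png',np.hstack([c0,c])[:600,:800])
p=cv2.imread('pics/hh_side_full.png'); w=(230,100,85,70);k=8
cv2.imwrite('pics/ij.png',crop(p,*w,k))
"
```

View pics/ii.png

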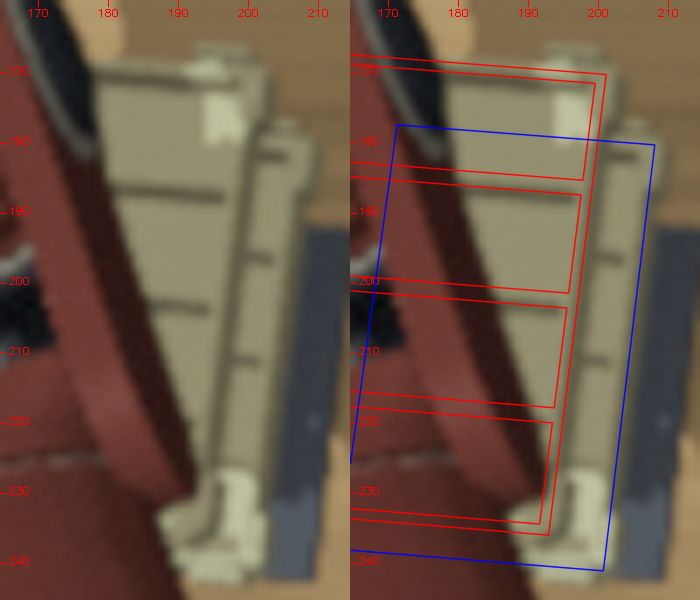

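View pics/ij.png

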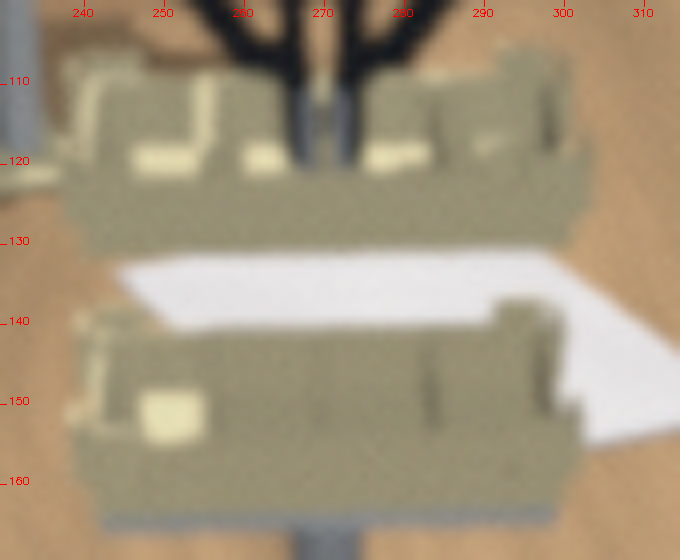

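```bash
python3 -c "
from mv import *
say(); plan(lvpose(PI,[-.0002,0,.172]))"
```

```text
t 28.65 pos [0.508  0.2659 0.226 ] F [-0.05 -0.9  -2.49] M [ 0.02  0.01 -0.03] open 0.0040 q [ 0.35 -0.07  1.74 -0.    1.47  0.46]
rows 3 -0.030 0.001 0.721 0.001 -0.006 -0.004 | final pos [0.5058 0.266  0.172 ]
```

Call:
step_arm:
  increments: "-0.03 0 0.72 0 -0.01 0;-0.03 0 0.72 0 -0.01 0;-0.03 0 0.72 0 0 0;0 0 0 0 0 0;0 0 0 0 0 0;0 0 0 0 0 0;0 0 0 0 0 0"

```text
t: 29.23
tool_pos: [0.5066, 0.2671, 0.1742]
tool_rot: [-3.136, 0.16, -0.005]
contact_force: [0.2, 0.9, -2.2]
opening: 0.0042
```

```bash
python3 -c "
from mv import *
say(); plan(lvpose(PI,[-.0002,0,.160]))
for n,w,k in (('side',(228,110,90,70),8),('top',(165,160,60,86),7)):
    p=cv2.cvtColor(ctrl.get_image(n)['pixels'],cv2.COLOR_RGB2BGR); cv2.imwrite(f'pics/jj_{n}.png',crop(p,*w,k)[:600,:800])
"
```

```text
t 29.23 pos [0.5066 0.2671 0.1742] F [ 0.17  0.88 -2.22] M [-0.   -0.08  0.01] open 0.0042 q [ 0.36 -0.03  1.79  0.    1.38  0.46]
rows 1 -0.027 0.048 0.567 -0.015 -0.030 -0.001 | final pos [0.5058 0.266  0.16  ]
```

View pics/jj_side.png

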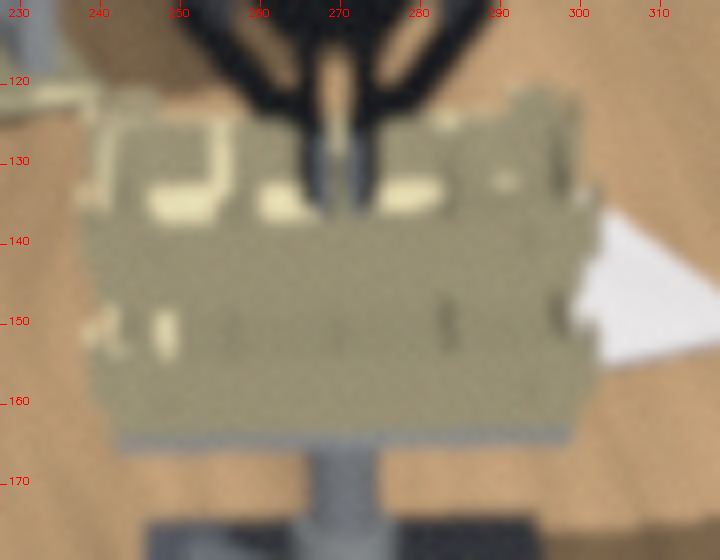

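View pics/jj_top.png

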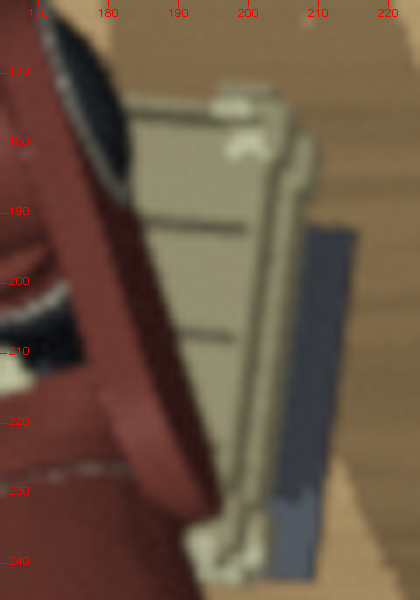

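Call:
step_arm:
  increments: "0 0.04 0.3 -0.01 -0.02 0;0 0 0.27 0 -0.01 0;0 0 0 0 0 0;0 0 0 0 0 0;0 0 0 0 0 0"

```text
t: 29.75
tool_pos: [0.5051, 0.2659, 0.1576]
tool_rot: [3.137, -0.16, -0.005]
contact_force: [-0.6, 0.3, -2.3]
opening: 0.0042
```

Call:
step_arm:
  increments: "0.02 0 0.06 0 0 0;0 0 0.06 0 0 0;0 0 0 0 0 0;0 0 0 0 0 0"

```text
t: 30.08
tool_pos: [0.5057, 0.2659, 0.1549]
tool_rot: [3.137, -0.16, -0.004]
contact_force: [0.5, 0.7, -2.3]
opening: 0.0041
```

Call:
step_arm:
  increments: "0 0 0.06 0 0 0;0 0 0.06 0 0 0;0 0 0 0 0 0;0 0 0 0 0 0"

```text
t: 30.42
tool_pos: [0.5056, 0.2658, 0.1517]
tool_rot: [3.137, -0.16, -0.005]
contact_force: [0.2, -0.7, -3.1]
opening: 0.0045
```

Call:
step_arm:
  increments: "0 0 0.06 0 0 0;0 0 0.06 0 0 0;0 0 0 0 0 0;0 0 0 0 0 0"

```text
t: 30.75
tool_pos: [0.5059, 0.2659, 0.1492]
tool_rot: [3.137, -0.16, -0.004]
contact_force: [-0.1, -0.6, -0.9]
opening: 0.004
```

Call:
step_arm:
  increments: "0 0 0.05 0 0 0;0 0 0 0 0 0;0 0 0 0 0 0"

```text
t: 31.0
tool_pos: [0.506, 0.266, 0.1485]
tool_rot: [3.137, -0.16, -0.003]
contact_force: [-2.0, -0.6, 2.5]
opening: 0.0043
```

```bash
python3 look.py kk side 228,115,90,70 8
```

```text
t 31.00 pos [0.506  0.266  0.1485] F [-1.95 -0.62  2.49] M [-0.03  0.21 -0.02] open 0.0043 q [ 0.35 -0.01  1.82  0.    1.34  0.46]
[-0.1017  0.0021 -0.0004]
```

View pics/kk.png

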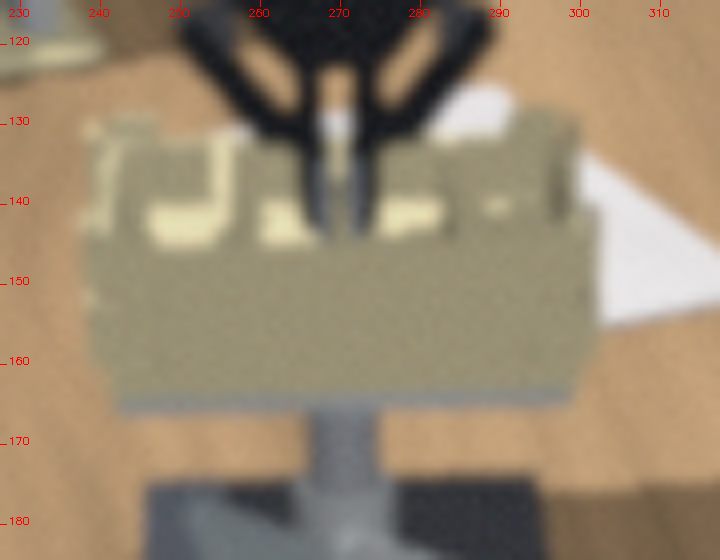

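Call:
step_arm:
  increments: "0 0 0.06 0 0 0;0 0 0 0 0 0;0 0 0 0 0 0"

```text
t: 31.3
tool_pos: [0.506, 0.266, 0.1472]
tool_rot: [3.137, -0.16, -0.003]
contact_force: [-2.6, -1.0, 6.5]
opening: 0.0043
```

Call:
step_arm:
  increments: "0 0 -0.07 0 0 0;0 0 0 0 0 0;0 0 0 0 0 0"

```text
t: 31.55
tool_pos: [0.506, 0.266, 0.1482]
tool_rot: [3.137, -0.16, -0.003]
contact_force: [-1.4, -0.3, 3.9]
opening: 0.0044
```

Call:
step_arm:
  increments: "0 0 0 0 0 0;0 0 0 0 0 0;0 0 0 0 0 0;0 0 0 0 0 0"
  fingers: -0.3

```text
t: 31.88
tool_pos: [0.5055, 0.2658, 0.1474]
tool_rot: [3.137, -0.16, -0.005]
contact_force: [0.6, -0.0, 0.0]
opening: 0.0297
```

```bash
python3 look.py ll side 228,115,90,70 8
```

```text
t 31.88 pos [0.5055 0.2658 0.1474] F [ 0.57 -0.02  0.  ] M [-0.04 -0.02  0.02] open 0.0297 q [ 0.35 -0.01  1.82  0.    1.33  0.46]
[-0.1018  0.0033 -0.0007]
```

View pics/ll.png

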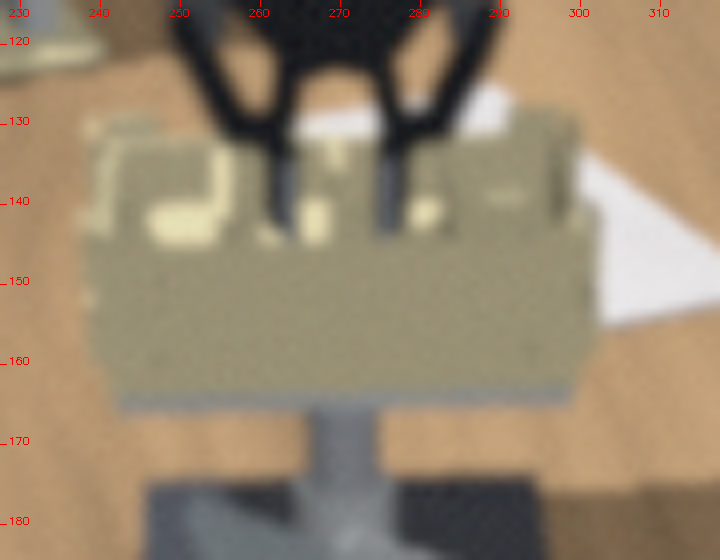

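Released without motion. Rise straight up, then pull back toward the base to clear the top view.

Call:
step_arm:
  increments: "0 0 -0.3 0 0 0;0 0 -0.6 0 0 0;0 0 -0.9 0 0 0;0 0 -1 0 0 0;0 0 -1 0 0 0;0 0 -1 0 0 0;-0.5 1 -0.4 0 0 0;-0.5 1 -0.4 0 0 0;-0.5 1 0 0 0 0;-0.5 1 0 0 0 0;-0.5 1 0 0 0 0;-0.5 1 0 0 0 0"

```text
t: 32.93
tool_pos: [0.4155, 0.1235, 0.2889]
tool_rot: [3.137, -0.159, -0.003]
contact_force: [-0.3, -0.6, -0.8]
opening: 0.0299
```

Call:
step_arm:
  increments: "-0.5 1 0 0 0 0;-0.5 1 0 0 0 0;-0.5 1 0 0 0 0;-0.5 1 0 0 0 0;0 0 0 0 0 0;0 0 0 0 0 0;0 0 0 0 0 0;0 0 0 0 0 0"

```text
t: 33.6
tool_pos: [0.3566, 0.0305, 0.2887]
tool_rot: [3.137, -0.158, -0.004]
contact_force: [0.4, 0.6, 0.4]
opening: 0.03
```

```bash
python3 -c "
from mv import *
say()
for n,w,k in (('side',(228,110,100,75),8),('top',(150,155,80,95),6)):
    p=cv2.cvtColor(ctrl.get_image(n)['pixels'],cv2.COLOR_RGB2BGR); cv2.imwrite(f'pics/mm_{n}_full.png',p);c=crop(p,*w,k)[:600,:800]
    draw(c,n,k,w[0],w[1],[level(*PI,.1385,l) for l in traylines()[:1]+traylines()[-1:]],(255,0,0)); cv2.imwrite(f'pics/mm_{n}.png',c)
"
```

```text
t 33.60 pos [0.3566 0.0305 0.2887] F [0.41 0.57 0.44] M [ 0.02 -0.02  0.04] open 0.0300 q [-0.12 -0.68  2.09 -0.    1.72 -0.02]
```

View pics/mm_side.png

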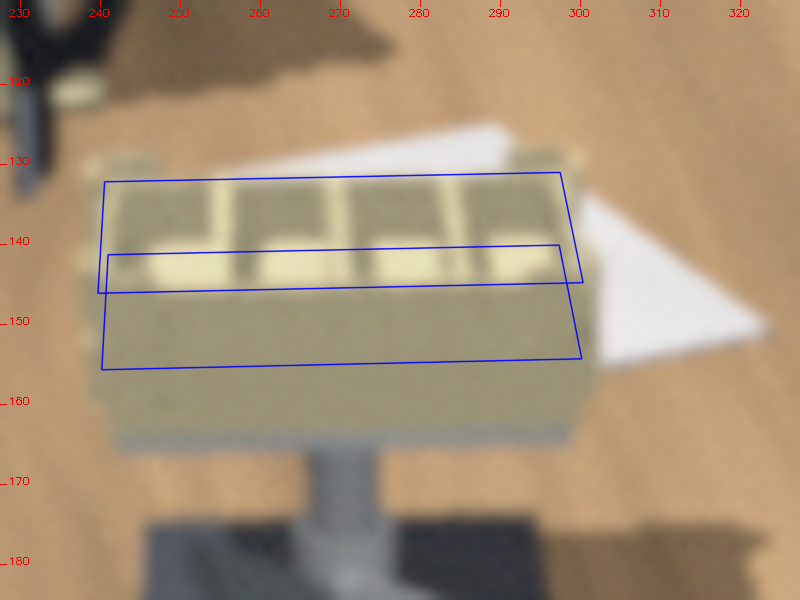

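View pics/mm_top.png

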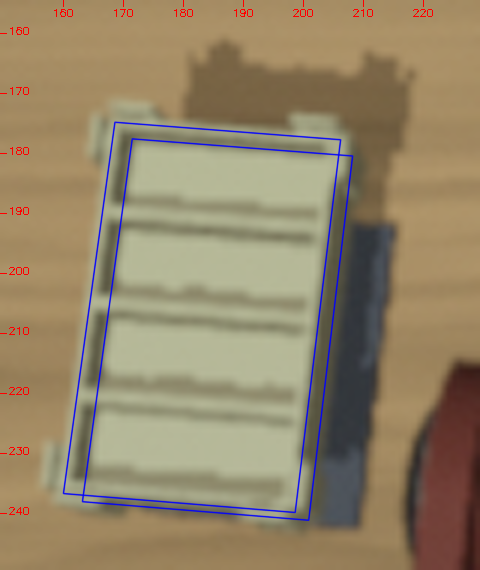

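View pics/mm_top_full.png

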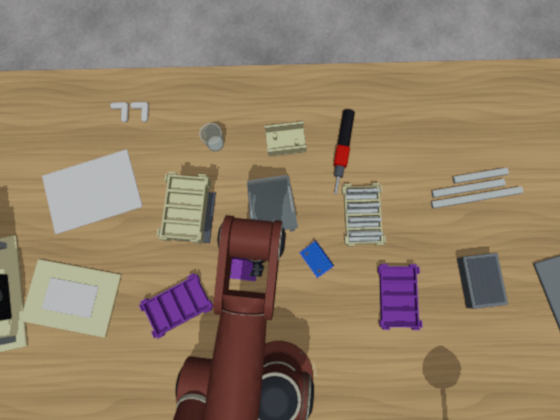

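View pics/mm_side_full.png

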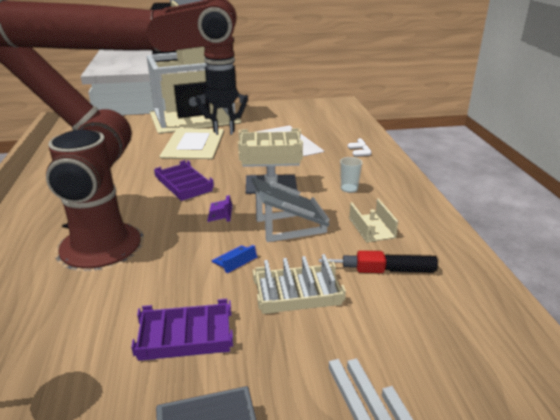

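```bash
python3 -c "
from station import ctrl
print(ctrl.finish_job()); print(ctrl.get_obs()['t'])"
```

```text
the job is handed in; nothing more can be done
None
the job is handed in; nothing more can be done
```

I moved both T-brackets from the sloping tray into the keeper's two empty end cells, then stacked the emptied tray on the pile. I handed the job in after about 34 s of the 72 s; no verdict was reported.

- **First bracket:** it caught on the cell's far wall and tipped about 0.14 rad in the grip. The push was about 12 N. I lifted it, leaned the tool to level it, and it went in freely.
- **Second bracket:** it went in without contact until it touched the floor. Both landed at about 8–12 N.
- **Pile height:** I found the rim by touch at about 139 mm. The highest total force I put on the pile was about 9 N. The tray was released at about 6 N and did not visibly move when the fingers opened.

**Last checks:** the final pictures show four upright brackets in the keeper. The tray looks level and square between the guides. It matches the modelled pile position to about a pixel, roughly 3 mm. The tumbler, housing and screwdriver look unmoved, and the robot is clear of everything. My camera fits of the keeper and the stand were off by 1–3 mm; I corrected for this on the way. None of the final checks failed.

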